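# Lock the shoe jack: nut by hand, then with the spanner

### The arm

A 6-joint arm with a two-finger parallel gripper is mounted at the origin on the work surface. World frame = base frame: x ahead of the robot, y to its left, z up, the work surface at z = 0. Lengths are in mm, angles in rad, forces in N, time in s.
With the tool pointing down it reaches from about 350 to 725 mm from the base axis. Payload 6 kg.
Tool frame: the origin (TCP) lies at the very end of the fingers, on their centre line; the grasp point (between the pads) lies 19 mm behind it; z points along the fingers, y is the line along which they close (so a half turn about z gives the same grasp; the last joint's range is limited). The gripper opens to 85 mm and grips with 20 to 120 N. Pads are 22 mm wide; open, the fingers measure 114 mm over their backs; the gripper's body (76 mm by 85 mm) begins 54 mm behind the grasp point. The pads swing forward as they close: fully open they stand 13 mm farther back than shut.
Start: joints at [1.633, 0.04, 0.085, 0, -1.615, -0.334], TCP at [161.054, 577.958, 231.261] pointing down, gripper open.
Joint ranges: [-2.56, 2.56], [-1.29, 2.01], [-1.08, 1.49], [-3.29, 1.98], [-2.81, -0.18], [-2.99, 2.99]. Speed limits (rad/s): [2.57, 2.57, 3.01, 3.14, 3.14, 3.14].

### API

Orientations are given as a unit quaternion [x, y, z, w].
In Python, from plant import env, vision, ticket gives the robot as it stands. The module is installed in compiled form; this text tells all that it offers.
- The arm moves only by the shell command python3 -m crank 'ROWS' [FORCE]. ROWS is JSON, one flat list of numbers, 7 for each row, row after row: the shift along the tool's x, y, z in m, then the turn, a rotation vector about the tool's x, y, z in degrees, then the finger opening in m, from 0 to 0.0854. A call has 1 to 12 rows; each row shifts and turns the commanded pose from where the row before left it, along the tool's axes as they then stand; what a row does not reach is not made up. A row lasts 1/10 s, in which the tool goes at most 50 mm and 8.59 degrees, less where a joint would pass 70% of its speed; a pose out of reach is approached as far as the arm can. A call is refused whole if a number of a shift passes 0.05 or a number of a turn 8.59, either way. A call with a gripper value outside its range is refused whole. The fingers move at their own pace and stop on an object; FORCE is the grip in N (left out, the last holds). Time passes only in rows, so rows that do not move let the fingers close. It gives the time, the measured TCP pose, the force, the opening and the grip force at its end, in the units of the state.
- env.read_state(): the state, without advancing time (a new reading comes with each control period).
- vision.snapshot(name): name is "scene" or "top" or "wrist"; returns the picture (420x560x3 uint8, blue, green, red); there is no depth.
- vision.camera_info(name): a dict with "fov_y" (degrees; the focal length in pixels is half the picture's height over the tangent of half this angle, whatever the lens; pixels are square), "cx", "cy" (the principal point, pixels), "R" (3x3) and "t" (3): a world point X has camera coordinates R X + t. Camera axes: x right, y down, z forward; pixel columns grow to the right and rows downward; lengths in mm; the calibration is good to about 2 mm. The wrist camera is an equidistant fisheye: a pixel r from the principal point sees the ray r / f radians off the axis. A picture is of the moment at which its call begins: read the wrist's pose just before it. camera_info takes no time and is no camera call; for the wrist camera it gives the pose at the moment of the call.
- ticket.hand_in(): hands the job in; it is judged then, once.
The state is a dict: "t": time; "joint_positions": joint angles; "dq": joint speeds; "tau": joint torques, N m; "ee_pos": TCP position; "tool_rot": TCP orientation; "force": force on the tool from outside, world axes, zero at the start; "torque": the same for the moment, N m; "finger_gap": opening from 0.0 (shut) to 1.0 (fully open); "grasp_force": force on a finger pad.
Only numpy, scipy, OpenCV 4.12 (cv2) and the standard library are available. Lean on these libraries where they do the work, as an engineer would, in place of code of your own. Each camera call takes 0.05 s, during which the arm holds its last target. There are 200 camera calls.

### The job

Lock the shoe jack's arm: turn the brass hex nut clockwise by hand (with the fingers) until its blue pointer is at the white mark, and let go of it. Then pull the red-handled spanner out of its holder, use it (not the fingers) to tighten the nut on to its stop at the red mark, and finally leave the spanner lying flat on the black rubber mat. Do not shift the polish tin, the shoe brush or the cream jar.

Things in the scene. Friction and masses are not known exactly. Their poses are not given: they have to be found in the camera images.
- clamp_nut (a joint): angle of the captive nut about its upright axis, rad: it grows as the nut turns clockwise seen from above; starts between 0.05 and 0.5, blue pointer at the white mark = 1.4; red mark = 2.25; hard stop = 2.3. Stiff: about 0.4 N m turns it, and it stays where it is left. It turns on the spot and does not rise or sink.
- hex_nut: brass hexagon nut, 38 mm across flats, 34 mm high (flats up to 27 mm, a cone narrowing to 28 mm above); origin on its axis at its underside, 56 mm above the bench, z up. Flats face its own +x, -x and the directions 60 and 120 degrees round from them. A blue pointer at its foot and top lies along its +x. An 18 mm stud end stands 5 mm above the nut; a 47 mm collar, 4 mm high, lies below.
- shoe_jack: green bench jack, fixed; origin on the bench under the nut's axis, z up. Foot 124 mm wide, 14 high; column 68 wide; dark dial 110 wide, top at 52 mm, with the white and red marks 1.4 and 2.25 rad clockwise from the jack's +x. An arm 50 mm wide, top at 43 mm, runs to +y; there a shoe sits sole up, y = 140 to 240 mm, x = -125 to 155 mm, top at 175 mm: keep clear
- spanner: open spanner, 200 mm long, 0.25 kg; origin at the centre of its handle's end, z along it towards the jaw, y its width, x its thickness. Red handle 24 (y) by 18 mm (x), z = 0 to 140; steel head 61 (y) by 12 mm (x), z = 140 to 200: two parallel prongs 10 mm wide, gap 41 mm, open at z = 200, gap floor at z = 156. Starts upright, jaw up, its handle in the holder.
- spanner_jaw (a point): point between the prongs, 180 mm along the spanner from its handle end: it lies on the nut's axis when the spanner is fully on the nut. Axes as the spanner's.
- spanner_mid (a point): point inside the spanner's handle, 90 mm from its handle end, near its centre of mass. Axes as the spanner's.
- holder: blue steel tool holder, screwed down: 54 mm (x) by 60 mm (y) post, 95 mm high, on a foot of 90 by 100 mm; a slot of 21 mm (x) by 27 mm (y), open upwards, floor 6 mm above the bench, holds the spanner's handle; origin below its centre on the bench.
- mat: black rubber mat fixed to the bench, 260 mm (x) by 170 mm (y), 3 mm thick; origin at the centre of its underside.
- polish_tin: red and green polish tin, 76 mm diameter, 62 mm high, loose; origin at the centre of its underside. Bystander: leave alone.
- shoe_brush: wooden shoe brush, 140 mm (y) by 50 mm (x), 44 mm high, loose; origin at the centre of its underside. Bystander: leave alone.
- cream_jar: amber glass cream jar, 56 mm diameter, 60 mm high, loose; origin at the centre of its underside. Bystander: leave alone.
Things that resemble listed ones, but are neither listed nor needed, are in the scene too. Of the things like the holder, leave any that is brown; of the rest the larger one is meant.

How it is judged:
By the outcome, as a careful person would: the job done as asked, in the order asked, and still so for the second after the job is handed in, with the robot touching nothing.
It also fails if it takes over 72 s, if anything falls off the work surface, if the arm or the gripper's body presses on something with over 40 N, if the wrist force passes 120 N, or if a joint passes its speed limit or range.

## Working session

There is one attempt and no reset: what is moved stays moved. The work goes in short steps, Python scripts to look and compute and a shell command to move; the robot and the scene stay as the last step left them, time stands still between calls to the robot, and variables do not carry over. Pictures are saved under pics/ and viewed, at most 10 in all, crops included, and the job is handed in when it is done.

```bash
mkdir -p pics; python3 - <<'E'
from plant import env, vision
import cv2,numpy as np
for n in ("scene","top"):
    im=vision.snapshot(n); cv2.imwrite(f"pics/{n}0.png",im)
    c=vision.camera_info(n); print(n,c)
s=env.read_state(); print(s)
a=cv2.imread("pics/scene0.png");b=cv2.imread("pics/top0.png")
E
```

```text
scene {'fov_y': 48.455723002003054, 'cx': 282.809478032574, 'cy': 208.64124823394258, 'R': array([[ 0.43126535,  0.9021197 ,  0.01379327],
       [ 0.65736497, -0.30371367, -0.68965883],
       [-0.61796561,  0.30649317, -0.72400307]]), 't': array([ -90.71851722, -307.02561547, 1462.86447023])}
top {'fov_y': 55.80916752341672, 'cx': 282.997549919229, 'cy': 207.764285621859, 'R': array([[-0.02609666, -0.999548  ,  0.01492525],
       [-0.99626616,  0.02477605, -0.08270361],
       [ 0.08229644, -0.01702781, -0.99646242]]), 't': array([-141.45780573,  557.95640906,  946.73894781])}
{'t': 0.1, 'joint_positions': array([ 1.63269356e+00,  4.07273951e-02,  8.39152790e-02, -4.03354266e-04,
       -1.61550167e+00, -3.33709992e-01]), 'dq': array([-1.83095991e-04,  1.44137948e-04,  1.12113041e-03,  3.14462083e-04,
       -1.07329489e-04, -8.70788520e-05]), 'tau': array([-4.78838265e-03, -3.69345081e+01,  3.48282838e+01,  6.95165589e+00,
       -4.57028684e-03, -1.44014656e-06]), 'ee_pos': array([160.93281636, 577.70665178, 230.3960239 ]), 'tool_rot': array([ 9.90779829e-01, -1.35479568e-01, -4.84506424e-05,  7.83530791e-04]), 'force': array([ 0.27896663,  0.2340265 , -0.48535069]), 'torque': array([-0.02394407,  0.01558247, -0.0023585 ]), 'grasp_force': 0.0, 'finger_gap': 1.0018322285897767}
```

View pics/top0.png

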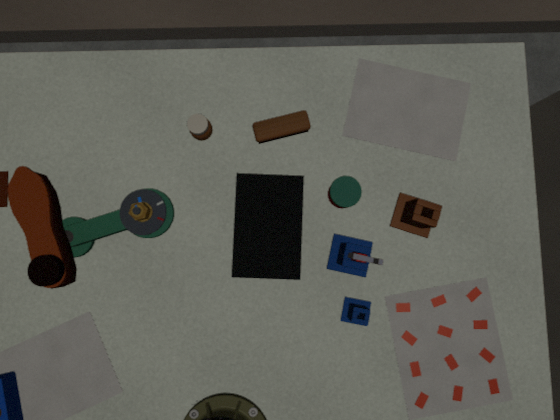

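View pics/scene0.png

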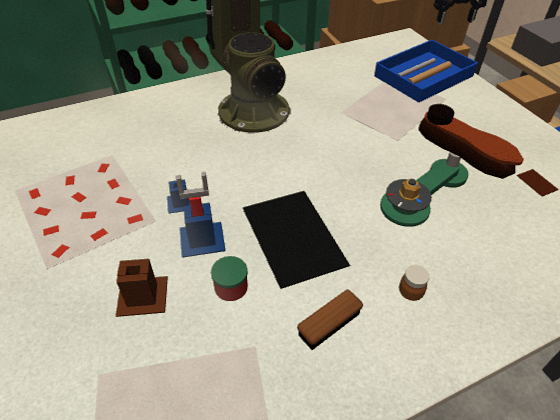

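```bash
cat > h.py <<'E'
import cv2,numpy as np
from plant import env,vision
from scipy.spatial.transform import Rotation as Ro
def ray(c,u,v,fish=False):
    f=210/np.tan(np.radians(c['fov_y']/2)); a=np.array([u-c['cx'],v-c['cy']])/f
    if fish:
        r=np.hypot(*a); d=np.r_[a/max(r,1e-9)*np.sin(r),np.cos(r)]
    else: d=np.r_[a,1.]
    R,t=np.array(c['R']),np.array(c['t'])
    return -R.T@t,R.T@(d/np.linalg.norm(d))
def plane(c,u,v,z,fish=False):
    o,d=ray(c,u,v,fish); return o+d*(z-o[2])/d[2]
def tri(*rs):
    A=sum(np.eye(3)-np.outer(d,d) for o,d in rs); b=sum((np.eye(3)-np.outer(d,d))@o for o,d in rs)
    p=np.linalg.solve(A,b); return p,[np.linalg.norm(np.cross(p-o,d)) for o,d in rs]
def proj(c,X,fish=False):
    p=np.array(c['R'])@X+np.array(c['t']); f=210/np.tan(np.radians(c['fov_y']/2))
    if fish:
        r=np.hypot(p[0],p[1]); k=np.arctan2(r,p[2])/r*f
    else: k=f/p[2]
    return np.array([c['cx']+k*p[0],c['cy']+k*p[1]])
def blobs(im,lo,hi,amin=8,box=None):
    h=cv2.cvtColor(im,cv2.COLOR_BGR2HSV); m=cv2.inRange(h,np.array(lo),np.array(hi))
    if box: k=np.zeros_like(m); x0,y0,x1,y1=box; k[y0:y1,x0:x1]=1; m*=k
    n,l,s,c=cv2.connectedComponentsWithStats(m)
    return m,l,[(i,s[i][4],s[i][:4].tolist(),c[i].round(1).tolist()) for i in range(1,n) if s[i][4]>=amin]
E
python3 - <<'E'
from h import *
T=vision.camera_info("top");S=vision.camera_info("scene")
t=cv2.imread("pics/top0.png");s=cv2.imread("pics/scene0.png")
for nm,im in(("top",t),("scene",s)):
    for k,lo,hi in(("blue",(100,120,40),(125,255,255)),("brass",(12,120,90),(28,255,255)),("green",(65,100,30),(90,255,255))):
        print(nm,k,[b[1:] for b in blobs(im,lo,hi,10)[2]])
for uv,z in(((140,211),90),((350,255),0),((356,311),0),((268,226),3),((345,192),62),((282,126),44),((199,122),60)): print(uv,plane(T,*uv,z).round(0))
c1=cv2.resize(t[160:300,90:450],None,fx=2.2,fy=2.2,interpolation=3)
a=cv2.resize(s[160:260,160:240],(400,290*1),interpolation=3);b=cv2.resize(s[170:230,370:450],(400,290),interpolation=3)
o=np.zeros((600,800,3),np.uint8);o[:308,:792]=c1;o[310:600,:400]=a;o[310:600,400:]=b
cv2.imwrite("pics/crop1.png",o)
E
```

```text
top blue [(np.int32(23), [137, 196, 5, 6], [139.1, 198.8]), (np.int32(1094), [327, 234, 45, 43], [348.7, 255.1]), (np.int32(489), [341, 297, 30, 29], [355.6, 311.3]), (np.int32(224), [0, 378, 9, 42], [2.8, 402.9])]
top brass []
top green [(np.int32(732), [330, 177, 31, 30], [345.1, 191.4]), (np.int32(372), [138, 189, 35, 49], [162.6, 216.7]), (np.int32(1414), [62, 211, 64, 46], [91.1, 230.3])]
scene blue [(np.int32(3294), [375, 40, 103, 62], [425.0, 69.5]), (np.int32(13), [555, 127, 5, 4], [557.7, 128.3]), (np.int32(10), [170, 181, 6, 4], [172.4, 182.5]), (np.int32(26), [182, 180, 4, 10], [183.7, 184.3]), (np.int32(16), [416, 198, 6, 5], [418.2, 200.2]), (np.int32(753), [184, 203, 41, 51], [208.0, 229.0])]
scene brass [(np.int32(67), [372, 0, 27, 4], [382.7, 1.0]), (np.int32(104), [321, 28, 20, 16], [330.4, 35.7]), (np.int32(85), [450, 43, 20, 8], [460.2, 47.2]), (np.int32(232), [409, 61, 42, 22], [430.1, 71.8]), (np.int32(910), [498, 75, 59, 28], [526.9, 88.2]), (np.int32(124), [402, 179, 19, 15], [410.5, 185.9]), (np.int32(69), [399, 189, 20, 12], [406.8, 195.7]), (np.int32(71), [402, 280, 23, 14], [411.2, 288.4]), (np.int32(1323), [298, 290, 64, 52], [329.4, 315.1])]
scene green [(np.int32(15601), [0, 0, 224, 111], [87.5, 43.6]), (np.int32(2612), [260, 0, 70, 58], [295.5, 21.3]), (np.int32(966), [417, 160, 51, 34], [443.5, 176.0]), (np.int32(712), [381, 194, 49, 32], [402.9, 213.9]), (np.int32(683), [213, 257, 34, 29], [231.5, 270.1])]
(140, 211) [549. 170.  90.]
(350, 255) [ 434. -320.    0.]
(356, 311) [ 297. -329.    0.]
(268, 226) [ 511. -117.    3.]
(345, 192) [ 585. -303.   62.]
(282, 126) [ 753. -158.   44.]
(199, 122) [762.  41.  60.]
```

View pics/crop1.png

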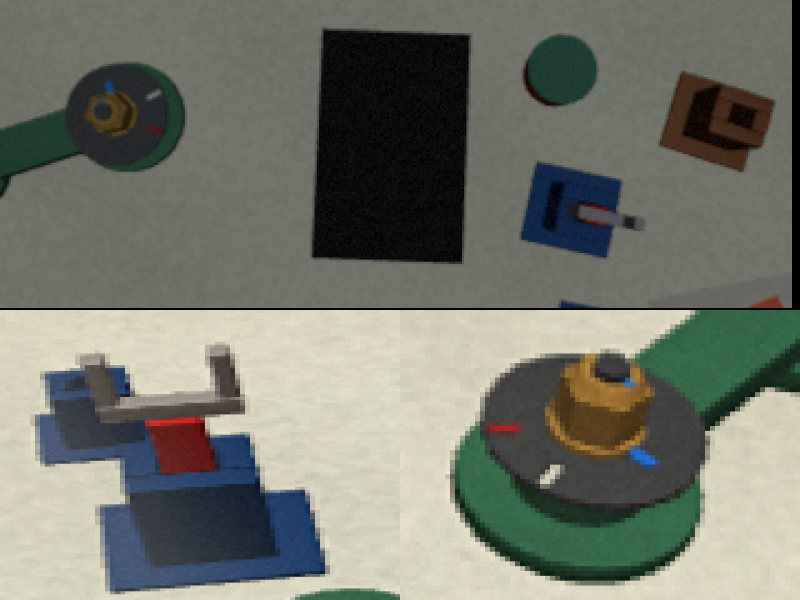

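Larger blue holder at top px (350,255) holds the red spanner. The others are the small blue one at (356,311) and the brown one at (416,214). The larger blue one matches the description, and the crop confirms it. The blue pointer is at (139,199), the white mark at (160,203) and the red mark at (161,218).

```bash
python3 -m crank '[0,0,-0.05,0,0,0,0.0854, 0.04,0.024,0,0,0,0,0.0854, 0.04,0.024,0,0,0,0,0.0854, 0.04,0.024,0,0,0,0,0.0854, 0.04,0.024,0,0,0,0,0.0854, 0.04,0.024,0,0,0,0,0.0854, 0.04,0.024,0,0,0,0,0.0854, 0.04,0.024,0,0,0,0,0.0854, 0.04,0.024,0,0,0,0,0.0854, 0.04,0.024,0,0,0,0,0.0854, 0.04,0.024,0,0,0,0,0.0854, 0.0,0.0,0,0,0,0,0.0854]'
python3 - <<'E'
from h import *
s=env.read_state();c=vision.camera_info("wrist");im=vision.snapshot("wrist")
cv2.imwrite("pics/w1.png",im);R,t=np.array(c['R']),np.array(c['t']);print(c,-R.T@t,s['ee_pos'],s['tool_rot'],s['joint_positions'])
np.savez("pics/w1.npz",**{k:np.array(v) for k,v in c.items()})
E
```

```text
t: 1.3
ee_pos: [484.3, 235.5, 280.6]
tool_rot: [0.99, -0.138, -0.0, 0.001]
force: [-1.1, 0.2, 0.2]
finger_gap: 1.0
grasp_force: 0.0
{'fov_y': 65.70646984690485, 'cx': 278.89780394553037, 'cy': 207.34097653864129, 'R': array([[-0.27298935, -0.9620158 ,  0.00155573],
       [-0.91891825,  0.26123758,  0.2955405 ],
       [-0.28472104,  0.07924982, -0.95532895]]), 't': array([358.45887845, 330.95617275, 546.39763578])} [557.54802665 215.08300187 423.62085938] [484.32540031 235.48552474 280.55189126] [ 9.90375088e-01 -1.38405681e-01 -2.45375704e-04  9.96210220e-04] [ 8.26562244e-01 -1.10657627e-01  2.73453403e-02  7.37510141e-04
 -1.71071687e+00  4.66633250e-01]
```

View pics/w1.png

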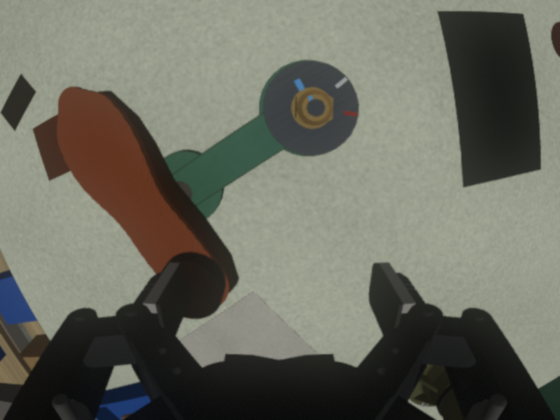

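```bash
cat >> h.py <<'E'
def nut(im,c,fish,box,zd=52,k=1):
    x0,y0,x1,y1=box; out={}
    for nm,lo,hi in(("blue",(102,130,60),(125,255,255)),("brass",(10,100,40),(30,255,255)),("red",(0,120,60),(8,255,255)),("red2",(172,120,60),(180,255,255))):
        b=blobs(im,lo,hi,4,box)[2]; out[nm]=sorted(b,key=lambda q:-q[1])[:2]
    g=im.max(2).astype(int); sat=cv2.cvtColor(im,cv2.COLOR_BGR2HSV)[...,1]
    out["white"]=sorted([b for b in blobs(im,(0,0,150),(180,60,255),4,box)[2]],key=lambda q:-q[1])[:3]
    return out
def dial(im,box,lo=(0,0,30),hi=(180,75,85)):
    m,l,b=blobs(im,lo,hi,100,box); i=max(b,key=lambda q:q[1])[0]
    mm=(l==i).astype(np.uint8); cs=cv2.findContours(mm,0,1)[0]
    return cv2.convexHull(max(cs,key=cv2.contourArea))
E
python3 - <<'E'
from h import *
c=dict(np.load("pics/w1.npz"));w=cv2.imread("pics/w1.png");T=vision.camera_info("top");t=cv2.imread("pics/top0.png")
S=vision.camera_info("scene");s=cv2.imread("pics/scene0.png")
print(nut(w,c,1,(255,55,365,160)))
for nm,im,cc,f,box in(("w",w,c,1,(255,55,365,160)),("t",t,T,0,(115,185,172,240)),("s",s,S,0,(380,175,435,220))):
    h=dial(im,box); e=cv2.fitEllipse(h); print(nm,"ell",np.round(e[0],1),np.round(e[1],1))
    P=np.array([plane(cc,*p[0],52,f)[:2] for p in h]); (x,y),r=cv2.minEnclosingCircle(P.astype(np.float32)); print("dial centre",round(x,1),round(y,1),"r",round(r,1))
# nut axis by stud/dark centre: brass hull centre at two views
m,l,b=blobs(w,(10,100,40),(30,255,255),20,(255,55,365,160)); hull=cv2.convexHull(np.argwhere(m)[:,::-1].astype(np.int32)); print("brass hull",cv2.minEnclosingCircle(hull))
for nm,u,v,z in(("stud w",316,106.5,95),("ptr",299,86.5,53),("white",341,82,52),("red",350,114,52)): print(nm,plane(c,u,v,z,1).round(1))
E
```

```text
{'blue': [(1, np.int32(53), [295, 79, 9, 11], [298.8, 84.0]), (2, np.int32(5), [309, 97, 3, 3], [310.0, 97.8])], 'brass': [(1, np.int32(992), [292, 88, 41, 40], [311.0, 108.0])], 'red': [(1, np.int32(39), [344, 111, 13, 5], [349.8, 113.2])], 'red2': [], 'white': [(1, np.int32(2875), [255, 55, 110, 105], [323.9, 94.5]), (3, np.int32(117), [271, 152, 24, 8], [283.4, 156.3]), (2, np.int32(18), [337, 79, 9, 8], [340.7, 82.4])]}
w ell [309.  107.8] [94.  96.4]
dial centre 550.7 181.1 r 56.0
t ell [142.2 211.7] [45.8 47.4]
dial centre 550.5 180.0 r 57.3
s ell [408.6 195.2] [31.1 45.8]
dial centre 551.8 176.5 r 56.3
brass hull ((312.52508544921875, 107.5013198852539), 21.24968147277832)
stud w [550.9 177.9  95. ]
ptr [577.  185.6  53. ]
white [570.5 137.7  52. ]
red [532.2 137.1  52. ]
```

```bash
python3 -m crank '[0.0,0.035,0.05,0,0,0,0.0854, -0.005,0,0.03,0,0,0,0.0854, 0,0,0,0,0,0,0.0854]'
cat > look.py <<'E'
from h import *
import sys
c=vision.camera_info("wrist");w=vision.snapshot("wrist");n=sys.argv[1];cv2.imwrite(f"pics/{n}.png",w);np.savez(f"pics/{n}.npz",**{k:np.array(v) for k,v in c.items()})
s=env.read_state();print(s['ee_pos'].round(1),"yaw x",np.degrees(np.arctan2(*Ro.from_quat(s['tool_rot']).as_matrix()[1::-1,0])).round(2))
u,v=proj(c,np.array([550.5,180,52]),1);B=tuple(int(k) for k in(max(u-85,0),max(v-85,0),min(u+85,560),min(v+85,420)))
h=dial(w,B);P=np.array([plane(c,*p[0],52,1)[:2] for p in h]);(x,y),r=cv2.minEnclosingCircle(P.astype(np.float32));print("dial",x,y,r,"px",(u,v))
C=np.array([x,y])
for nm,b,z in(("blue",(102,130,60,125,255,255),52.5),("red",(0,120,60,9,255,255),52),("white",(0,0,120,180,60,255),52)):
    for q in blobs(w,b[:3],b[3:],6,B)[2]:
        p=plane(c,*q[3],z,1)[:2]-C; 
        if np.hypot(*p)<56: print(nm,q[1],q[3],"r",np.hypot(*p).round(1),"ang",np.degrees(np.arctan2(p[1],p[0])).round(1))
E
python3 look.py w2; python3 - <<'E'
from h import *
w=cv2.imread("pics/w2.png");cv2.imwrite("pics/w2c.png",cv2.resize(w,(784,588),interpolation=3))
E
```

```text
t: 1.65
ee_pos: [466.9, 212.6, 205.6]
tool_rot: [0.991, -0.135, -0.003, 0.002]
force: [0.8, -0.2, 0.1]
finger_gap: 1.001
grasp_force: 0.0
[468.3 213.1 209. ] yaw x -15.5
dial 550.3676147460938 184.43238830566406 59.803836822509766 px (np.float64(288.44216944444275), np.float64(94.36461132194907))
blue 99 [274.1, 64.8] r 29.6 ang 1.3
blue 15 [285.4, 79.9] r 14.6 ang -21.3
red 67 [339.6, 101.5] r 50.9 ang -110.1
white 15208 [296.4, 84.7] r 15.3 ang -63.4
```

View pics/w2c.png

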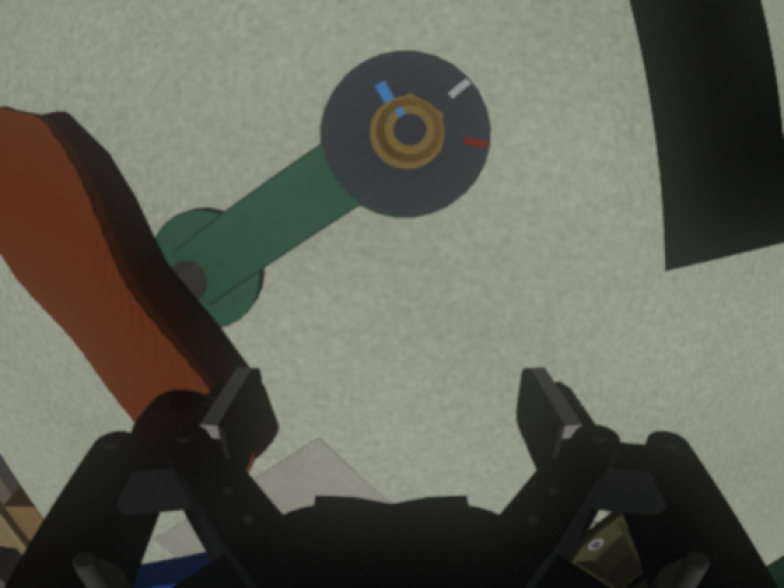

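```bash
sed -i 's/hi=(180,75,85)/hi=(180,60,90)/; s/cv2.MORPH//' h.py; sed -i 's/mm=(l==i).astype(np.uint8);/mm=cv2.morphologyEx((l==i).astype(np.uint8),cv2.MORPH_OPEN,np.ones((9,9),np.uint8));/' h.py; sed -i 's/(0,0,120,180,60,255)/(0,0,165,180,60,255)/' look.py
python3 look.py w3; python3 - <<'E'
from h import *
c=dict(np.load("pics/w3.npz"));w=cv2.imread("pics/w3.png")
g=cv2.cvtColor(w,cv2.COLOR_BGR2GRAY)
print(cv2.HoughCircles(cv2.medianBlur(g[0:200,200:400],5),3,1,100,param1=80,param2=20,minRadius=50,maxRadius=70))
h=cv2.cvtColor(w,cv2.COLOR_BGR2HSV);print("dial,green,bench hsv",h[120,275],h[140,240],h[20,330],"white",h[63,328])
print("stud",plane(c,292.9,92.1,95,1).round(1))
print("mat",plane(c,500,180,3,1).round(1))
E
```

```text
[469.3 213.6 211.2] yaw x -15.5
dial 549.579345703125 179.18678283691406 55.01105499267578 px (np.float64(289.6987547727357), np.float64(96.49507288543627))
blue 98 [275.4, 67.3] r 31.0 ang 11.3
blue 16 [286.7, 82.1] r 14.4 ang -0.3
red 68 [340.0, 103.4] r 45.5 ang -111.3
[[[91.5 96.5 58.5]]]
dial,green,bench hsv [105  25  61] [76 92 83] [ 39  27 150] white [ 78   9 135]
stud [552.  178.6  95. ]
mat [396.2 -66.1   3. ]
```

```bash
python3 -m crank '[0.0435,0.0057,0,0,0,0,0.0854, 0.0434,0.0056,0,0,0,0,0.0854, 0,0,0.045,0,0,3.2,0.0854, 0,0,0.045,0,0,0,0.0854, 0,0,0,0,0,0,0.0854,0,0,0,0,0,0,0.0854,0,0,0,0,0,0,0.0854]' 40
python3 - <<'E'
from h import *
s=env.read_state();print(s['ee_pos'],Ro.from_quat(s['tool_rot']).as_matrix().round(4),s['joint_positions'])
E
```

```text
t: 2.45
ee_pos: [551.9, 180.0, 124.9]
tool_rot: [0.987, -0.162, 0.003, -0.001]
force: [0.2, -0.8, 0.5]
finger_gap: 0.998
grasp_force: 0.0
[551.89018348 180.04711233 124.9343063 ] [[ 0.9472 -0.3207  0.0057]
 [-0.3207 -0.9472  0.002 ]
 [ 0.0048 -0.0037 -1.    ]] [ 0.6618937  -0.00312481 -0.15321852  0.00196165 -1.41494222  0.58216908]
```

```bash
python3 -m crank '[-0.001,0,0.032,0,0,0,0.0854, 0,0,0.03,0,0,0,0.0854, 0,0,0,0,0,0,0.0854,0,0,0,0,0,0,0.0854,0,0,0,0,0,0,0.03,0,0,0,0,0,0,0.03,0,0,0,0,0,0,0.03,0,0,0,0,0,0,0.03,0,0,0,0,0,0,0.03,0,0,0,0,0,0,0.03]' 60
```

```text
t: 3.45
ee_pos: [549.4, 178.5, 60.1]
tool_rot: [0.987, -0.163, 0.001, 0.001]
force: [-3.5, -3.0, 6.8]
finger_gap: 0.435
grasp_force: 63.1
```

```bash
python3 -m crank '[0,0,0,0,0,7.4,0.03,0,0,0,0,0,7.4,0.03,0,0,0,0,0,7.4,0.03,0,0,0,0,0,7.4,0.03,0,0,0,0,0,7.4,0.03,0,0,0,0,0,7.4,0.03,0,0,0,0,0,7.4,0.03,0,0,0,0,0,7.4,0.03,0,0,0,0,0,7.4,0.03,0,0,0,0,0,7.4,0.03,0,0,0,0,0,0,0.03,0,0,0,0,0,0,0.03]' 60; python3 look.py w4
python3 - <<'E'
from h import *
w=cv2.imread("pics/w4.png");t=vision.snapshot("top");cv2.imwrite("pics/top4.png",t)
o=np.zeros((600,800,3),np.uint8);o[:420,:560]=w;o[:240,560:]=cv2.resize(t[190:240,115:165],(240,240),interpolation=3);cv2.imwrite("pics/c4.png",o)
E
```

```text
t: 4.65
ee_pos: [549.6, 178.7, 60.1]
tool_rot: [-0.689, 0.724, -0.001, 0.0]
force: [-1.6, -2.2, 5.5]
finger_gap: 0.436
grasp_force: 61.9
[549.6 178.7  60. ] yaw x -92.82
dial 536.1776733398438 164.80670166015625 43.546607971191406 px (np.float64(278.26977218509296), np.float64(262.5391357727803))
blue 393 [247.2, 213.7] r 30.8 ang -23.7
blue 102 [264.5, 281.7] r 34.3 ang 49.7
red 182 [308.9, 185.7] r 25.0 ang -95.3
```

View pics/c4.png

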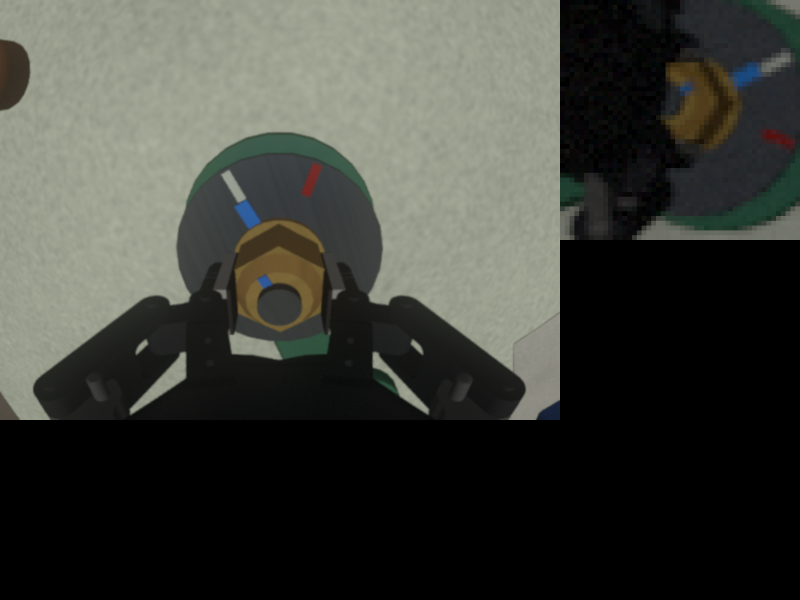

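The wrist view shows the pointer at px (247,214) in line with the white mark at (233,185). I'll compute the residual.

```bash
python3 - <<'E'
from h import *
c=dict(np.load("pics/w4.npz"));w=cv2.imread("pics/w4.png");C=np.array([549.6,178.8])
m=cv2.inRange(cv2.cvtColor(w,cv2.COLOR_BGR2HSV),(0,0,135),(180,40,255))[168:200,218:243];q=np.argwhere(m)
for uv in((247.2,213.7),(q[:,1].mean()+218,q[:,0].mean()+168),(308.9,182)):
    p=plane(c,*uv,52.5,1)[:2]-C;print(np.round(uv,1),p.round(1),np.degrees(np.arctan2(p[1],p[0])).round(2))
E
```

```text
[247.2 213.7] [ 14.8 -26.4] -60.72
[232.7 185.1] [ 20.7 -41.1] -63.24
[308.9 182. ] [-15.7 -40.8] -111.1
```

Pointer is at about -62.8° and the white mark at about -62.8 to -63.2°, so they match. I'll let go, rise, and turn the tool to the holder's bearing.

```bash
python3 -m crank '[0,0,0,0,0,0,0.075,0,0,0,0,0,0,0.075,0,0,0,0,0,0,0.075,0,0,0,0,0,0,0.075,0,0,-0.04,0,0,0,0.075,0,0,-0.045,0,0,0,0.075,0,0,-0.03,0,0,-8.5,0.075,0,0,-0.03,0,0,-8.5,0.075,0,0,-0.03,0,0,-8.5,0.075,0,0,-0.02,0,0,-8.5,0.075,0,0,0,0,0,-8.5,0.075,0,0,0,0,0,-8.5,0.075]'
python3 -m crank '[0,0,0,0,0,-8.5,0.075,0,0,0,0,0,-8.5,0.075,0,0,0,0,0,-8.5,0.075,0,0,0,0,0,-5,0.075,0,0,0,0,0,0,0.0854]'
python3 look.py w5; python3 - <<'E'
from h import *
s=env.read_state();print(s['ee_pos'],Ro.from_quat(s['tool_rot']).as_matrix().round(3),s['joint_positions'].round(2))
T=vision.camera_info("top");t=cv2.imread("pics/top0.png")
m,l,b=blobs(t,(100,120,40),(125,255,255),500);cs=max(cv2.findContours(m,0,1)[0],key=cv2.contourArea)
P=np.array([plane(T,*p[0],4)[:2] for p in cs],np.float32);print("holder foot",cv2.minAreaRect(P))
E
```

```text
t: 5.95
ee_pos: [549.4, 179.5, 254.3]
tool_rot: [0.935, -0.354, 0.0, -0.001]
force: [0.8, 0.6, 0.1]
finger_gap: 0.882
grasp_force: 0.0
t: 6.45
ee_pos: [549.1, 179.3, 253.3]
tool_rot: [0.995, -0.098, -0.0, 0.0]
force: [0.5, 0.7, 0.5]
finger_gap: 0.998
grasp_force: 0.0
[549.2 179.3 253.3] yaw x -11.38
dial 550.779052734375 178.3074951171875 55.268863677978516 px (np.float64(278.1399620508489), np.float64(179.39785666005747))
blue 71 [301.4, 162.2] r 29.7 ang -62.8
blue 11 [288.5, 180.8] r 9.8 ang -113.1
red 47 [319.9, 187.5] r 45.1 ang -113.3
[549.15116386 179.25495353 253.26496771] [[ 0.98  -0.197 -0.   ]
 [-0.197 -0.98  -0.   ]
 [-0.     0.    -1.   ]] [ 0.66 -0.02  0.07  0.   -1.66  0.71]
holder foot ((433.9803466796875, -317.64447021484375), (98.13528442382812, 87.18407440185547), 76.00983428955078)
```

```bash
python3 - <<'E'
from h import *
c=dict(np.load("pics/w5.npz"));w=cv2.imread("pics/w5.png");C=np.array([550.3,178.6])
h=cv2.cvtColor(w,cv2.COLOR_BGR2HSV)
for nm,lo,hi in(("white",(0,0,125),(180,45,255)),("blue",(102,130,60),(125,255,255)),("red",(0,120,60),(9,255,255))):
    for b in blobs(w,lo,hi,8,(225,125,335,235))[2]:
        p=plane(c,*b[3],52.3,1)[:2]-C
        if b[1]<300: print(nm,b[1:],np.hypot(*p).round(1),np.degrees(np.arctan2(p[1],p[0])).round(1))
E
python3 -m crank '[-0.01,0.0455,-0.0043,0,0,0,0.0854,-0.01,0.0455,-0.0043,0,0,0,0.0854,-0.01,0.0455,-0.0043,0,0,0,0.0854,-0.01,0.0455,-0.0043,0,0,0,0.0854,-0.01,0.0455,-0.0043,0,0,0,0.0854,-0.01,0.0455,-0.0043,0,0,0,0.0854,-0.01,0.0455,-0.0043,0,0,0,0.0854,-0.01,0.0455,-0.0043,0,0,0,0.0854,-0.01,0.0455,-0.0043,0,0,0,0.0854,-0.01,0.0455,-0.0043,0,0,0,0.0854,-0.01,0.0455,-0.0043,0,0,0,0.0854,0,0,0,0,0,0,0.0854]'
python3 look.py w6 | head -1;python3 -m crank '[0.05,0,0,0,0,0,0.0854,0.03,0,0,0,0,0,0.0854,0,0,0,0,0,0,0.0854,0,0,0,0,0,0,0.0854]'; python3 look.py w7 | head -1
python3 - <<'E'
from h import *
a=cv2.imread("pics/w6.png");b=cv2.imread("pics/w7.png");o=np.hstack([a[0:420,120:520],b[0:420,120:520]]);cv2.imwrite("pics/c67.png",o)
E
```

```text
white (np.int32(56), [307, 150, 13, 11], [313.1, 154.8]) 45.0 -64.2
blue (np.int32(71), [296, 157, 12, 11], [301.4, 162.2]) 30.2 -62.3
blue (np.int32(11), [287, 179, 4, 4], [288.5, 180.8]) 9.9 -110.2
red (np.int32(47), [314, 185, 13, 6], [319.9, 187.5]) 45.1 -112.5
t: 7.7
ee_pos: [340.9, -294.1, 301.4]
tool_rot: [0.995, -0.103, 0.0, 0.001]
force: [0.9, -0.0, 0.7]
finger_gap: 1.004
grasp_force: 0.0
[ 342.  -292.3  300.9] yaw x -11.73
t: 8.15
ee_pos: [422.7, -304.8, 299.9]
tool_rot: [0.995, -0.098, -0.001, -0.0]
force: [-0.5, -0.3, 0.6]
finger_gap: 1.003
grasp_force: 0.0
[ 422.2 -305.   300.6] yaw x -11.26Traceback (most recent call last):
  File "look.py", line 6, in <module>
    h=dial(w,B);P=np.array([plane(c,*p[0],52,1)[:2] for p in h]);(x,y),r=cv2.minEnclosingCircle(P.astype(np.float32));print("dial",x,y,r,"px",(u,v))
  File "h.py", line 37, in dial
    return cv2.convexHull(max(cs,key=cv2.contourArea))
                          ~~~^^^^^^^^^^^^^^^^^^^^^^^^
ValueError: max() iterable argument is empty
```

View pics/c67.png

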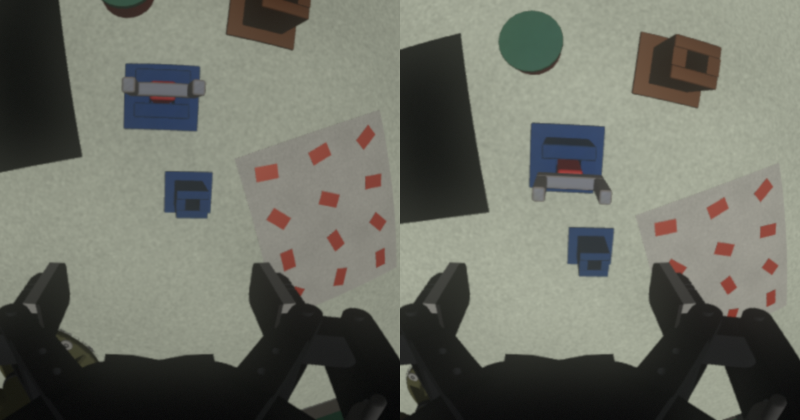

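Both views show the large blue holder. Prong tops are at about (249,86)/(318,88) in the first and (258,194)/(325,197) in the second. Triangulating.

```bash
python3 - <<'E'
from h import *
c6=dict(np.load("pics/w6.npz"));c7=dict(np.load("pics/w7.npz"))
L,e1=tri(ray(c6,249,86,1),ray(c7,258,194,1));R,e2=tri(ray(c6,318,88,1),ray(c7,325,197,1))
print(L,R,(L+R)/2,e1,e2,"y-yaw",np.degrees(np.arctan2(*(R-L)[1::-1])),np.linalg.norm(R-L))
for n,c in(("w6",c6),("w7",c7)):
    w=cv2.imread(f"pics/{n}.png");m,l,b=blobs(w,(100,110,30),(125,255,255),600,(220,30,380,220))
    cs=max(cv2.findContours(m,0,1)[0],key=cv2.contourArea);P=np.array([plane(c,*p[0],3,1)[:2] for p in cs],np.float32);print(n,cv2.minAreaRect(P))
    m,l,b=blobs(w,(0,120,40),(9,255,200),20,(220,30,380,220));print([q[1:] for q in b],[plane(c,*q[3],130,1).round(1) for q in b])
    # white-ish prong blobs
    m,l,b=blobs(w,(0,0,90),(180,60,140),20,(230,70,340,215));print([q[1:] for q in b][:5])
E
```

```text
[ 437.52255181 -291.55053933  201.70151392] [ 425.75126782 -341.18973297  203.35460905] [ 431.63690982 -316.37013615  202.52806148] [np.float64(0.26595018711185603), np.float64(0.2659501871118505)] [np.float64(0.2505024759190101), np.float64(0.25050247591902364)] y-yaw -103.34052301402733 51.04258413332573
w6 ((411.7756652832031, -311.10980224609375), (96.6783676147461, 43.300865173339844), 75.41593170166016)
[(np.int32(74), [271, 97, 23, 4], [282.7, 98.1]), (np.int32(48), [376, 168, 4, 13], [377.6, 173.6])] [array([ 425.7, -315.5,  130. ]), array([ 334.8, -395.2,  130. ])]
[(np.int32(757), [239, 70, 88, 63], [281.3, 98.8]), (np.int32(588), [259, 82, 48, 15], [282.6, 88.9]), (np.int32(244), [283, 170, 51, 45], [305.7, 185.8])]
w7 ((434.96044921875, -317.3061828613281), (95.76730346679688, 80.4677734375), 76.38732147216797)
[(np.int32(100), [278, 169, 24, 5], [289.8, 170.8])] [array([ 436.7, -318.3,  130. ])]
[(np.int32(38), [238, 70, 32, 5], [252.9, 72.6]), (np.int32(721), [248, 122, 84, 83], [288.3, 177.8]), (np.int32(609), [266, 175, 49, 15], [289.9, 182.4])]
```

```bash
python3 -m crank '[-0.034,0.0034,0,0,0,0,0.0854,-0.034,0.0034,0,0,0,2.2,0.0854,0,0,0,0,7.86,0,0.0854,0,0,0,0,7.86,0,0.0854,0,0,0,0,7.86,0,0.0854,0,0,0,0,7.86,0,0.0854,0,0,0,0,7.86,0,0.0854,0,0,0,0,7.86,0,0.0854,0,0,0,0,7.86,0,0.0854,0,0,0,0,0,0,0.0854,0,0,0,0,0,0,0.0854]'
cat > st.py <<'E'
from h import *
import sys
s=env.read_state();M=Ro.from_quat(s['tool_rot']).as_matrix()
print(s['ee_pos'].round(1),M.round(3).tolist(),s['joint_positions'].round(2),s['t'])
if len(sys.argv)>3: print("tool-frame delta mm",(M.T@(np.array(list(map(float,sys.argv[1:4])))-s['ee_pos'])).round(1))
E
python3 st.py 354.5 -298 174
```

```text
t: 9.3
ee_pos: [353.0, -298.9, 302.3]
tool_rot: [0.88, -0.104, 0.46, 0.055]
force: [-0.5, -0.0, 0.5]
finger_gap: 1.0
grasp_force: 0.0
[ 353.  -298.9  302.3] [[0.555, -0.233, 0.798], [-0.133, -0.972, -0.192], [0.821, 0.0, -0.571]] [-0.33 -1.18 -0.79 -0.09 -1.    1.67] 9.3
tool-frame delta mm [-104.6   -1.3   74.3]
```

```bash
python3 -m crank '[-0.035,0,0.025,0,0,0,0.0854,-0.035,0,0.025,0,0,0,0.0854,-0.035,-0.001,0.024,0,0,0,0.0854,0,0,0,0,0,0,0.0854,0,0,0,0,0,0,0.0854,0,0,0,0,0,0,0.0854]'; python3 st.py 354.5 -298 174
```

```text
t: 9.9
ee_pos: [356.0, -302.9, 176.7]
tool_rot: [0.881, -0.103, 0.459, 0.053]
force: [0.0, 0.5, 0.1]
finger_gap: 0.998
grasp_force: 0.0
[ 356.  -302.9  176.7] [[0.557, -0.23, 0.798], [-0.132, -0.973, -0.189], [0.82, -0.0, -0.573]] [-0.36 -1.29 -1.04 -0.14 -0.86  1.73] 9.9
tool-frame delta mm [-3.7 -4.5 -0.6]
```

```bash
python3 -m crank '[-0.002,-0.004,0.03,0,0,0,0.0854,0,0,0.03,0,0,0,0.0854,0,0,0,0,0,0,0.0854,0,0,0,0,0,0,0.0854,0,0,0,0,0,0,0.0854]'; python3 st.py 442 -319.3 111.1; python3 - <<'E'
from h import *
c=vision.camera_info("wrist");w=vision.snapshot("wrist");cv2.imwrite("pics/w8.png",w);np.savez("pics/w8.npz",**{k:np.array(v) for k,v in c.items()})
E
```

```text
t: 10.4
ee_pos: [403.6, -309.8, 139.5]
tool_rot: [0.881, -0.103, 0.459, 0.053]
force: [0.3, 0.7, 0.8]
finger_gap: 1.002
grasp_force: 0.0
[ 403.6 -309.8  139.5] [[0.557, -0.23, 0.798], [-0.132, -0.973, -0.188], [0.82, -0.001, -0.572]] [-0.3  -1.11 -1.06 -0.1  -0.66  1.69] 10.4
tool-frame delta mm [-0.7  0.4 48.7]
```

View pics/w8.png

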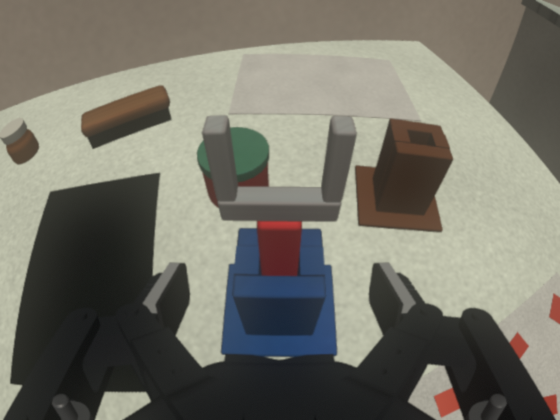

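The red handle at px (280,248) is centred between the open fingers and clear of the post and head. Advancing and gripping.

```bash
python3 -m crank '[0,0,0.024,0,0,0,0.0854,0,0,0.0245,0,0,0,0.0854,0,0,0,0,0,0,0.0854,0,0,0,0,0,0,0.0854,0,0,0,0,0,0,0.012,0,0,0,0,0,0,0.012,0,0,0,0,0,0,0.012,0,0,0,0,0,0,0.012,0,0,0,0,0,0,0.012,0,0,0,0,0,0,0.012,0,0,0,0,0,0,0.012,0,0,0,0,0,0,0.012]' 80; python3 st.py 442 -319.3 111.1
```

```text
t: 11.65
ee_pos: [442.2, -318.8, 109.7]
tool_rot: [0.881, -0.103, 0.459, 0.053]
force: [-0.2, -0.6, 4.2]
finger_gap: 0.262
grasp_force: 80.2
[ 442.2 -318.8  109.7] [[0.558, -0.23, 0.798], [-0.133, -0.973, -0.188], [0.819, -0.002, -0.573]] [-0.29 -0.89 -1.03 -0.11 -0.48  1.7 ] 11.65
tool-frame delta mm [ 1.1  0.5 -0.9]
```

```bash
python3 -m crank '[0.0164,0,-0.0115,0,0,0,0.012,0.0287,0,-0.0201,0,0,0,0.012,0.0287,0,-0.0201,0,0,0,0.012,0.0287,0,-0.0201,0,0,0,0.012,0.0287,0,-0.0201,0,0,0,0.012,0,0,0,0,0,0,0.012,0,0,0,0,0,0,0.012]'; python3 st.py
```

```text
t: 12.35
ee_pos: [441.8, -318.6, 267.2]
tool_rot: [0.882, -0.103, 0.457, 0.052]
force: [0.6, -0.1, -4.0]
finger_gap: 0.263
grasp_force: 80.1
[ 441.8 -318.6  267.2] [[0.561, -0.23, 0.796], [-0.135, -0.973, -0.186], [0.817, -0.003, -0.577]] [-0.29 -0.91 -0.76 -0.07 -0.77  1.65] 12.35
```

```bash
python3 -m crank '[0,0,0,0,-8.2,0,0.012,0,0,0,0,-8.2,0,0.012,0,0,0,0,-8.2,0,0.012,0,0,0,0,-8.2,0,0.012,0,0,0,0,-8.2,0,0.012,0,0,0,0,-8.2,0,0.012,0,0,0,0,-8.2,0,0.012,0,0,0,0,-8.2,0,0.012,0,0,0,0,-8.2,0,0.012,0,0,0,0,-8.2,0,0.012,0,0,0,0,-8.0,0,0.012,0,0,0,0,0,0,0.012]'; 
python3 - <<'E'
from h import *
T=vision.camera_info("top");t=cv2.imread("pics/top0.png");g=t.max(2)
m=(g[150:300,200:320]<35).astype(np.uint8);cs=max(cv2.findContours(m,0,1)[0],key=cv2.contourArea)
print("mat",cv2.minAreaRect(np.array([plane(T,*(p[0]+[200,150]),3)[:2] for p in cs],np.float32)))
E
python3 st.py 512 -117 200
```

```text
t: 13.55
ee_pos: [443.5, -317.9, 257.5]
tool_rot: [0.944, -0.109, -0.309, -0.039]
force: [0.3, -0.2, -6.8]
finger_gap: 0.262
grasp_force: 79.9
mat ((512.3524780273438, -116.61476135253906), (166.73573303222656, 257.14093017578125), 86.31097412109375)
[ 443.5 -317.9  257.5] [[0.785, -0.229, -0.576], [-0.181, -0.973, 0.141], [-0.593, -0.006, -0.805]] [-0.25  0.42  0.45  0.01 -2.23  1.59] 13.55
tool-frame delta mm [  51.5 -210.9   35.2]
```

```bash
python3 st.py 517 -118 120 | tail -1; python3 -m crank '[0.011,-0.042,0.007,0,0,0,0.012,0.011,-0.042,0.007,0,0,0,0.012,0.011,-0.042,0.007,0,0,0,0.012,0.011,-0.042,0.007,0,0,0,0.012,0.011,-0.042,0.007,0,0,0,0.012,0,0,0,0,0,0,0.012,0,0,0,0,0,0,0.012,0,0,0,0,0,0,0.012]';python3 st.py 517 -118 20
```

```text
tool-frame delta mm [ 103.  -210.5   96.6]
t: 14.35
ee_pos: [514.2, -120.8, 209.3]
tool_rot: [0.947, -0.11, -0.299, -0.036]
force: [-0.4, -0.6, -2.1]
finger_gap: 0.263
grasp_force: 79.9
[ 514.2 -120.8  209.3] [[0.797, -0.231, -0.558], [-0.188, -0.973, 0.134], [-0.574, -0.002, -0.819]] [ 0.04  0.38  0.39 -0.19 -2.17  1.24] 14.35
tool-frame delta mm [110.3  -3.  153.8]
```

```bash
python3 -m crank '[0.022,-0.0006,0.0307,0,0,0,0.012,0.022,-0.0006,0.0307,0,0,0,0.012,0.022,-0.0006,0.0307,0,0,0,0.012,0.022,-0.0006,0.0307,0,0,0,0.012,0.022,-0.0006,0.0307,0,0,0,0.012,0,0,0,0,0,0,0.012,0,0,0,0,0,0,0.012]';python3 st.py 517 -118 12
```

```text
t: 15.05
ee_pos: [516.9, -118.5, 21.2]
tool_rot: [0.947, -0.111, -0.299, -0.035]
force: [0.3, -0.0, -1.6]
finger_gap: 0.265
grasp_force: 79.8
[ 516.9 -118.5   21.2] [[0.796, -0.231, -0.559], [-0.188, -0.973, 0.133], [-0.575, -0.001, -0.818]] [ 0.04  0.49  0.18 -0.16 -1.85  1.3 ] 15.05
tool-frame delta mm [ 5.3 -0.5  7.6]
```

```bash
python3 -m crank '[0.005,0,0.0072,0,0,0,0.012,0,0,0,0,0,0,0.012,0,0,0,0,0,0,0.012,0,0,0,0,0,0,0.07,0,0,0,0,0,0,0.07,0,0,0,0,0,0,0.07,0,0,0,0,0,0,0.07,-0.012,0,-0.016,0,0,0,0.085,-0.025,0,-0.035,0,0,0,0.085,-0.025,0,-0.035,0,0,0,0.085,-0.025,0,-0.035,0,0,0,0.085,0,0,0,0,0,0,0.085]';python3 st.py
```

```text
t: 16.25
ee_pos: [517.6, -118.2, 167.8]
tool_rot: [0.949, -0.11, -0.293, -0.035]
force: [0.0, -1.2, 0.6]
finger_gap: 0.999
grasp_force: 0.0
[ 517.6 -118.2  167.8] [[0.804, -0.23, -0.549], [-0.188, -0.973, 0.131], [-0.564, -0.002, -0.826]] [ 0.04  0.39  0.33 -0.18 -2.08  1.26] 16.25
```

```bash
python3 -m crank '[0,0,0,0,8.5,0,0.085,0,0,0,0,8.5,0,0.085,0,0,0,0,8.5,0,0.085,0,0,0,0,8.5,0,0.085,0,0,0,0,0,0,0.085,0,0,0,0,0,0,0.085,0,0,0,0,0,0,0.085]'
python3 st.py; python3 - <<'E'
from h import *
c=vision.camera_info("wrist");w=vision.snapshot("wrist");cv2.imwrite("pics/w9.png",w);np.savez("pics/w9.npz",**{k:np.array(v) for k,v in c.items()})
t=vision.snapshot("top");cv2.imwrite("pics/top9.png",t)
for n,cc,f,im,box in(("w",c,1,w,(100,0,480,300)),("t",vision.camera_info("top"),0,t,(225,165,310,290))):
  for lo,hi in(((0,120,40),(9,255,255)),((172,120,40),(180,255,255))):
    m,l,b=blobs(im,lo,hi,30,box)
    for q in b:
        cs=max(cv2.findContours((l==q[0]).astype(np.uint8),0,1)[0],key=cv2.contourArea)
        r=cv2.minAreaRect(np.array([plane(cc,*p[0],21,f)[:2] for p in cs],np.float32));print(n,q[1:],np.round(r[0],1),np.round(r[1],1),round(r[2],1))
E
```

```text
t: 16.95
ee_pos: [516.0, -117.1, 160.9]
tool_rot: [0.993, -0.116, -0.009, -0.002]
force: [0.0, -0.5, -0.3]
finger_gap: 0.996
grasp_force: 0.0
[ 516.  -117.1  160.9] [[0.973, -0.23, -0.018], [-0.23, -0.973, 0.007], [-0.019, -0.002, -1.0]] [ 0.15 -0.13 -0.2  -0.01 -1.51  1.19] 16.95
w (np.int32(3850), [265, 149, 29, 139], [279.2, 216.2]) [ 486.8 -110. ] [ 26.  138.7] 77.2
t (np.int32(242), [255, 241, 15, 24], [261.9, 252.6]) [ 447.5 -101.5] [25.6 59.9] 76.7
```

View pics/w9.png

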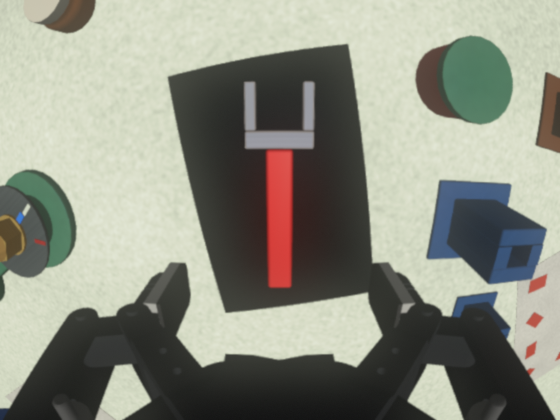

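The spanner lies flat on the mat: handle from (279,150) to (279,288), jaw pointing away. Regrip from above.

```bash
python3 st.py 501.4 -113.3 60|tail -1; python3 -m crank '[-0.014,0,0.03,0,-1,-0.5,0.085,0,0,0.045,0,0,0,0.085,0,0,0.025,0,0,0,0.085,0,0,0,0,0,0,0.085,0,0,0,0,0,0,0.085,0,0,0,0,0,0,0.085]'; python3 st.py 501.4 -113.3 6
```

```text
tool-frame delta mm [-13.4  -0.2 100.5]
t: 17.65
ee_pos: [500.4, -113.3, 62.9]
tool_rot: [0.994, -0.111, -0.016, -0.003]
force: [-0.7, -0.1, 0.6]
finger_gap: 0.994
grasp_force: 0.0
[ 500.4 -113.3   62.9] [[0.975, -0.221, -0.032], [-0.221, -0.975, 0.01], [-0.033, -0.002, -0.999]] [ 0.16 -0.12 -0.37 -0.02 -1.35  1.19] 17.65
tool-frame delta mm [ 2.8 -0.1 56.9]
```

```bash
python3 -m crank '[0.001,0,0.028,0,1.9,0,0.085,0,0,0.028,0,0,0,0.085,0,0,0,0,0,0,0.085,0,0,0,0,0,0,0.085,0,0,0,0,0,0,0.012,0,0,0,0,0,0,0.012,0,0,0,0,0,0,0.012,0,0,0,0,0,0,0.012,0,0,0,0,0,0,0.012,0,0,0,0,0,0,0.012,0,0,0,0,0,0,0.012,0,0,0,0,0,0,0.012]' 100; python3 st.py 501.4 -113.3 6
```

```text
t: 18.85
ee_pos: [499.2, -113.0, 5.8]
tool_rot: [0.994, -0.111, -0.001, -0.001]
force: [-1.1, 0.9, 5.5]
finger_gap: 0.257
grasp_force: 100.4
[ 499.2 -113.     5.8] [[0.975, -0.221, -0.001], [-0.221, -0.975, 0.003], [-0.002, -0.002, -1.0]] [ 0.17 -0.1  -0.47 -0.   -1.2   1.18] 18.85
tool-frame delta mm [ 2.2 -0.2 -0.2]
```

```bash
python3 -m crank '[0,0,-0.03,0,0,0,0.012,0,0,-0.04,0,0,0,0.012,0,0,-0.04,0,0,0,0.012,0,0,-0.04,0,0,0,0.012,0,0,0,0,0,0,0.012,0,0,0,0,0,0,0.012,0,0,0,0,0,0,0.012]'; python3 - <<'E'
from h import *
s=env.read_state();c=vision.camera_info("wrist");w=vision.snapshot("wrist");cv2.imwrite("pics/w10.png",w);np.savez("pics/w10.npz",**{k:np.array(v) for k,v in c.items()})
M=Ro.from_quat(s['tool_rot']).as_matrix();p0=s['ee_pos'];print(p0,M.round(3).tolist())
R,t=np.array(c['R']),np.array(c['t']);o=-R.T@t;print("cam in tool",M.T@(o-p0))
def tp(u,v,h): # hit plane tool z=h
    o,d=ray(c,u,v,1);o=M.T@(o-p0);d=M.T@d;return o+d*(h-o[2])/d[2]
h=cv2.cvtColor(w,cv2.COLOR_BGR2HSV)
m,l,b=blobs(w,(0,120,40),(9,255,255),100,(150,0,400,420))
for q in b: 
    cs=max(cv2.findContours((l==q[0]).astype(np.uint8),0,1)[0],key=cv2.contourArea)
    P=np.array([tp(*p[0],-15) for p in cs]);r=cv2.minAreaRect(P[:,:2].astype(np.float32));print("red",q[1:],r)
cv2.imwrite("pics/w10c.png",w)
E
```

```text
t: 19.55
ee_pos: [498.1, -113.1, 152.5]
tool_rot: [0.994, -0.111, -0.003, -0.001]
force: [-0.9, -0.4, -2.7]
finger_gap: 0.251
grasp_force: 99.5
[ 498.06270997 -113.13480853  152.47937633] [[0.975, -0.222, -0.006], [-0.222, -0.975, 0.004], [-0.006, -0.002, -1.0]]
cam in tool [  75.98291417   -0.14693369 -143.09492175]
red (np.int32(11163), [249, 158, 66, 203], [279.5, 253.4]) ((4.494537353515625, 0.42073535919189453), (105.27890014648438, 27.913890838623047), 2.109982490539551)
```

View pics/w10c.png

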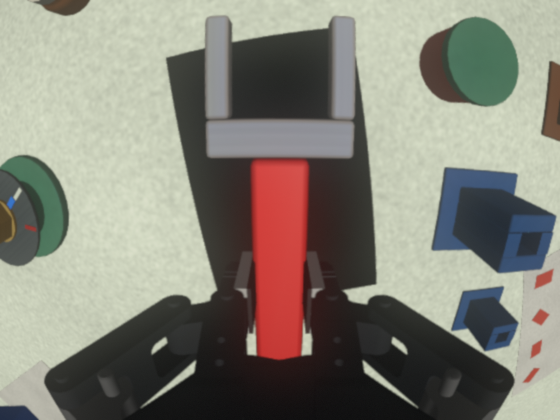

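```bash
python3 - <<'E'
from h import *
c=dict(np.load("pics/w10.npz"));p0=np.array([498.06,-113.13,152.48]);M=Ro.from_quat(env.read_state()['tool_rot']).as_matrix()
def tp(u,v,h):
    o,d=ray(c,u,v,1);o=M.T@(o-p0);d=M.T@d;return (o+d*(h-o[2])/d[2]).round(1)
for n,u,v in(("floorL",231,119),("floorR",331,119),("tipLin",229,16),("tipRin",331,16),("tipLout",206,17),("tipRout",355,17),("headL",208,157),("headR",353,157)): print(n,tp(u,v,-12.5))
E
```

```text
floorL [ 72.5 -19.3 -12.5]
floorR [ 72.6  20.7 -12.5]
tipLin [115.4 -20.1 -12.5]
tipRin [115.5  20.5 -12.5]
tipLout [115.6 -29.5 -12.5]
tipRout [115.8  30.4 -12.5]
headL [ 57.2 -29.3 -12.5]
headR [ 57.3  30.3 -12.5]
```

```bash
python3 -m crank '[0,0,0,0,0,-8.33,0.012,0,0,0,0,0,-8.33,0.012,0,0,0,0,0,-8.33,0.012,0,0,0,0,0,-8.33,0.012,0,0,0,0,0,-8.33,0.012,0,0,0,0,0,-8.33,0.012,0,0,0,0,0,-8.33,0.012,0,0,0,0,0,-8.33,0.012,0,0,0,0,0,-8.33,0.012,0,0,0,0,0,-8.33,0.012,0,0,0,0,0,-8.33,0.012,0,0,0,0,0,-8.33,0.012]'; python3 -m crank '[0,0,0,0,0,0,0.012,0,0,0,0,0,0,0.012]';python3 st.py 544.7 82.6 135
```

```text
t: 20.8
ee_pos: [498.3, -113.4, 152.9]
tool_rot: [0.722, 0.692, -0.001, -0.003]
force: [-0.4, -0.4, -2.5]
finger_gap: 0.251
grasp_force: 99.5
t: 21.0
ee_pos: [498.6, -113.4, 153.7]
tool_rot: [0.726, 0.688, -0.0, -0.002]
force: [-0.4, 0.6, -3.0]
finger_gap: 0.248
grasp_force: 99.4
[ 498.6 -113.4  153.7] [[0.053, 0.999, -0.004], [0.999, -0.053, 0.003], [0.003, -0.004, -1.0]] [ 0.17 -0.19 -0.27 -0.   -1.49  2.92] 21.0
tool-frame delta mm [198.1  35.6  19.1]
```

```bash
python3 -m crank '[0.0396,0.0071,0.0038,0,0,0,0.012,0.0396,0.0071,0.0038,0,0,0,0.012,0.0396,0.0071,0.0038,0,0,0,0.012,0.0396,0.0071,0.0038,0,0,0,0.012,0.0396,0.0071,0.0038,0,0,0,0.012,0,0,0,0,0,0,0.012,0,0,0,0,0,0,0.012,0,0,0,0,0,0,0.012]';python3 st.py 544.7 82.6 130
python3 - <<'E'
from h import *
c=vision.camera_info("wrist");w=vision.snapshot("wrist");cv2.imwrite("pics/w11.png",w);np.savez("pics/w11.npz",**{k:np.array(v) for k,v in c.items()})
s=env.read_state();M=Ro.from_quat(s['tool_rot']).as_matrix()
J=s['ee_pos']+M@np.array([96.3,.4,-6.2]);print("jaw",J,"px",proj(c,J,1),"nut top px",proj(c,np.array([549.8,178.8,95]),1))
g=w[0:260,120:440];cv2.imwrite("pics/c11.png",cv2.resize(g,None,fx=2.3,fy=2.3,interpolation=3))
E
```

```text
t: 21.8
ee_pos: [544.2, 82.1, 136.1]
tool_rot: [0.725, 0.689, -0.0, -0.002]
force: [-0.1, -0.2, -1.8]
finger_gap: 0.256
grasp_force: 99.4
[544.2  82.1 136.1] [[0.051, 0.999, -0.003], [0.999, -0.051, 0.002], [0.002, -0.003, -1.0]] [ 0.51 -0.08 -0.21 -0.   -1.45  2.58] 21.8
tool-frame delta mm [0.5 0.5 6.1]
jaw [549.57327078 178.00202915 142.78286762] px [278.7854884   61.39959918] nut top px [279.33910563  72.61202129]
```

View pics/c11.png

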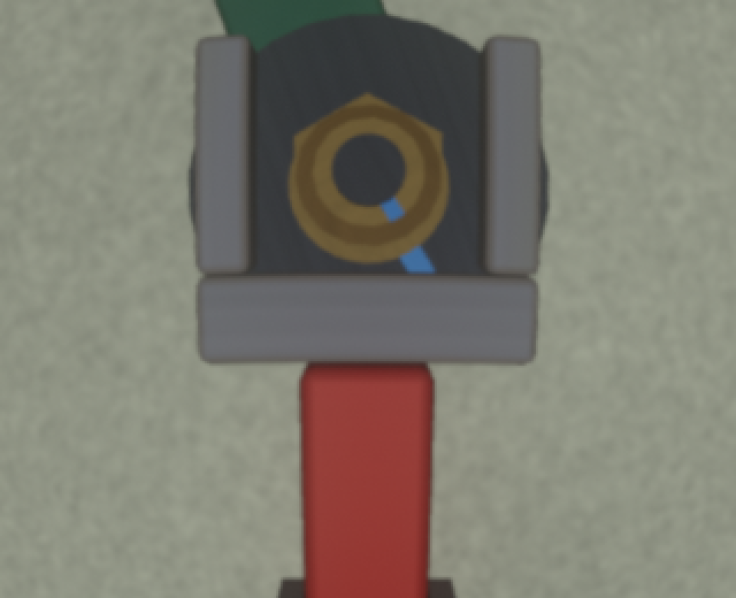

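The nut's flats are parallel to the prongs and the stud at crop (369,170) is centred in the gap. Lowering the jaw over it.

```bash
python3 -m crank '[0,0.0008,0.02,0,0,0,0.012,0,0,0.015,0,0,0,0.012,0,0,0.01,0,0,0,0.012,0,0,0.01,0,0,0,0.012,0,0,0.01,0,0,0,0.012,0,0,0.007,0,0,0,0.012,0,0,0,0,0,0,0.012,0,0,0,0,0,0,0.012]';python3 st.py 545 82.3 64
```

```text
t: 22.65
ee_pos: [545.1, 82.8, 64.6]
tool_rot: [0.724, 0.689, 0.0, -0.002]
force: [1.3, -0.3, -2.0]
finger_gap: 0.251
grasp_force: 99.4
[545.1  82.8  64.6] [[0.049, 0.999, -0.002], [0.999, -0.049, 0.003], [0.003, -0.002, -1.0]] [ 0.51 -0.04 -0.3  -0.   -1.31  2.58] 22.65
tool-frame delta mm [-0.6 -0.1  0.6]
```

```bash
python3 -m crank '[0.0004,-0.0084,0,0,0,5,0.012,0.0004,-0.0084,0,0,0,5,0.012,0.0004,-0.0084,0,0,0,5,0.012,0.0004,-0.0084,0,0,0,5,0.012,0.0004,-0.0084,0,0,0,5,0.012,0.0004,-0.0084,0,0,0,5,0.012,0,0,0,0,0,0,0.012]';python3 st.py
python3 -m crank '[0.0004,-0.0084,0,0,0,5,0.012,0.0004,-0.0084,0,0,0,5,0.012,0.0004,-0.0084,0,0,0,5,0.012,0.0004,-0.0084,0,0,0,5,0.012,0,0,0,0,0,0,0.012,0,0,0,0,0,0,0.012]';python3 -c "
from h import *
s=env.read_state();M=Ro.from_quat(s['tool_rot']).as_matrix();print(np.degrees(np.arctan2(M[1,0],M[0,0])),s['ee_pos']+M@[96.3,.4,0],s['force'],s['torque'])"
```

```text
t: 23.35
ee_pos: [497.4, 98.5, 65.2]
tool_rot: [0.878, 0.478, 0.0, -0.002]
force: [0.3, -2.2, -2.9]
finger_gap: 0.254
grasp_force: 99.2
[497.4  98.5  65.2] [[0.542, 0.84, -0.001], [0.84, -0.542, 0.003], [0.002, -0.003, -1.0]] [ 0.59 -0.17 -0.42 -0.   -1.32  1.98] 23.35
t: 23.95
ee_pos: [473.4, 120.9, 65.0]
tool_rot: [0.947, 0.32, -0.0, -0.002]
force: [0.6, -1.7, -2.9]
finger_gap: 0.251
grasp_force: 99.4
37.365180558198745 [550.21345965 179.04673036  64.99536145] [ 0.61699299 -1.67794484 -2.90677153] [-0.54586976 -0.21641046 -0.14441682]
```

```bash
cat > y.py <<'E'
from h import *
s=env.read_state();M=Ro.from_quat(s['tool_rot']).as_matrix();print(np.degrees(np.arctan2(M[1,0],M[0,0])).round(2),(s['ee_pos']+M@[96.3,.4,0]).round(1),s['force'].round(1),s['torque'].round(2))
E
python3 -m crank '[0.0001,-0.0042,0,0,0,2.5,0.012,0.0001,-0.0042,0,0,0,2.5,0.012,0.0001,-0.0042,0,0,0,2.5,0.012,0,0,0,0,0,0,0.012,0,0,0,0,0,0,0.012]'|grep -v rot;python3 y.py
python3 -m crank '[0.0001,-0.0042,0,0,0,2.5,0.012,0.0001,-0.0042,0,0,0,2.5,0.012,0,0,0,0,0,0,0.012,0,0,0,0,0,0,0.012]'|grep force;python3 y.py
```

```text
t: 24.45
ee_pos: [466.6, 131.4, 64.9]
force: [1.6, -2.6, -2.3]
finger_gap: 0.251
grasp_force: 99.4
29.81 [550.3 178.9  64.9] [ 1.6 -2.6 -2.3] [-0.91 -0.59  0.02]
force: [2.0, -2.2, -2.1]
grasp_force: 99.5
24.78 [550.3 178.9  64.9] [ 2.  -2.2 -2.1] [-0.96 -0.88 -0.13]
```

```bash
python3 - <<'E'
from h import *
c=vision.camera_info("wrist");w=vision.snapshot("wrist");cv2.imwrite("pics/w12.png",w);np.savez("pics/w12.npz",**{k:np.array(v) for k,v in c.items()})
C=np.array([550,178.8])
B=(150,0,420,220)
for nm,lo,hi,z in(("blue",(102,130,50),(125,255,255),52.5),("red",(0,130,50),(9,255,255),52),):
    for q in blobs(w,lo,hi,8,B)[2]:
        p=plane(c,*q[3],z,1)[:2]-C;print(nm,q[1:],np.hypot(*p).round(1),np.degrees(np.arctan2(p[1],p[0])).round(1))
cv2.imwrite("pics/c12.png",cv2.resize(w[0:260,120:440],None,fx=2.3,fy=2.3,interpolation=3))
E
```

```text
blue (np.int32(125), [295, 71, 15, 15], [302.0, 77.7]) 11.4 -88.0
blue (np.int32(211), [310, 102, 19, 17], [320.0, 111.0]) 27.9 -111.7
red (np.int32(3390), [251, 159, 58, 61], [279.6, 188.8]) 58.6 -155.1
```

```bash
for i in 1; do python3 -m crank '[0.0001,-0.0042,0,0,0,2.5,0.012,0,0,0,0,0,0,0.012,0,0,0,0,0,0,0.012]'|grep force;python3 y.py; done
python3 -m crank '[0,-0.0034,0,0,0,2,0.012,0,0,0,0,0,0,0.012,0,0,0,0,0,0,0.012]'|grep force;python3 y.py
```

```text
force: [3.8, -3.5, -2.4]
grasp_force: 99.5
22.27 [550.3 178.9  64.9] [ 3.8 -3.5 -2.4] [-1.12 -1.24 -0.2 ]
force: [6.1, -3.6, -3.6]
grasp_force: 99.4
20.28 [550.6 178.9  65.1] [ 6.1 -3.6 -3.6] [-1.32 -1.91 -0.13]
```

```bash
python3 -m crank '[0,-0.0034,0,0,0,2,0.012,0,0,0,0,0,0,0.012,0,0,0,0,0,0,0.012]'|grep force;python3 y.py
python3 - <<'E'
from h import *
c=vision.camera_info("wrist");w=vision.snapshot("wrist");cv2.imwrite("pics/w13.png",w)
C=np.array([550,178.8])
for q in blobs(w,(102,130,50),(125,255,255),8,(150,0,420,220))[2]:
        p=plane(c,*q[3],52.5,1)[:2]-C;print(q[1:],np.hypot(*p).round(1),np.degrees(np.arctan2(p[1],p[0])).round(1))
a=cv2.imread("pics/w12.png")[30:180,200:360];b=w[30:180,200:360]
cv2.imwrite("pics/c13.png",cv2.resize(np.hstack([a,b]),None,fx=2.5,fy=2.5,interpolation=3))
E
```

```text
force: [7.0, -5.1, -3.0]
grasp_force: 99.4
18.29 [550.8 178.7  65.2] [ 7.  -5.1 -3. ] [-1.65 -2.39  0.1 ]
(np.int32(124), [295, 71, 16, 14], [302.7, 77.5]) 11.8 -91.1
(np.int32(193), [312, 100, 17, 19], [321.3, 109.7]) 27.8 -115.4
```

View pics/c13.png

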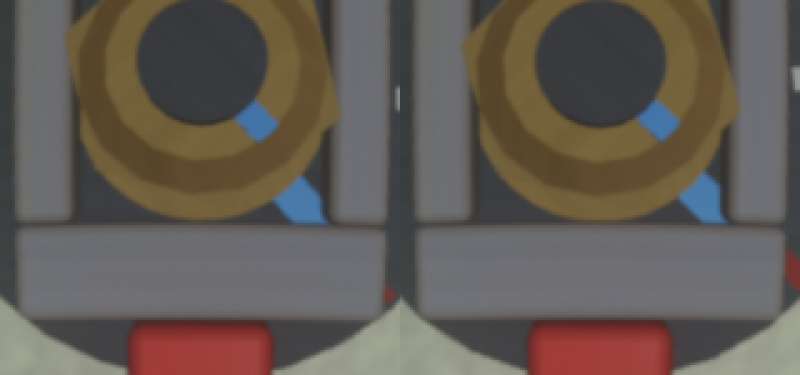

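```bash
python3 -m crank '[0,-0.0042,0,0,0,2.5,0.012,0,0,0,0,0,0,0.012,0,0,0,0,0,0,0.012]'|grep force;python3 y.py
python3 - <<'E'
from h import *
c=vision.camera_info("wrist");w=vision.snapshot("wrist");cv2.imwrite("pics/w14.png",w)
C=np.array([550,178.8])
for q in blobs(w,(102,130,50),(125,255,255),8,(150,0,420,220))[2]:
        p=plane(c,*q[3],52.5,1)[:2]-C;print(q[1:],np.hypot(*p).round(1),np.degrees(np.arctan2(p[1],p[0])).round(1))
E
```

```text
force: [6.7, -4.9, -3.1]
grasp_force: 99.4
15.8 [550.7 178.5  65.2] [ 6.7 -4.9 -3.1] [-1.85 -2.42  0.21]
(np.int32(121), [296, 69, 15, 15], [303.3, 76.2]) 12.1 -90.7
(np.int32(168), [314, 98, 15, 21], [322.0, 107.9]) 27.7 -116.2
```

```bash
python3 -m crank '[0.0001,0.0042,0,0,0,-2.5,0.012,0.0001,0.0042,0,0,0,-2.5,0.012,0.0001,0.0042,0,0,0,-2.5,0.012,0,0,0,0,0,0,0.012,0,0,0,0,0,0,0.012]'|grep force;python3 y.py
python3 - <<'E'
from h import *
c=vision.camera_info("wrist");w=vision.snapshot("wrist");cv2.imwrite("pics/w15.png",w)
C=np.array([550,178.8])
for q in blobs(w,(102,130,50),(125,255,255),8,(150,0,420,220))[2]:
        p=plane(c,*q[3],52.5,1)[:2]-C;print(q[1:],np.hypot(*p).round(1),np.degrees(np.arctan2(p[1],p[0])).round(1))
E
```

```text
force: [4.3, -0.9, -3.6]
grasp_force: 99.6
23.16 [550.4 179.2  65.1] [ 4.3 -0.9 -3.6] [-0.45 -1.83 -0.38]
(np.int32(121), [297, 70, 16, 15], [304.6, 76.7]) 12.1 -84.7
(np.int32(191), [314, 99, 16, 20], [323.0, 108.8]) 27.8 -109.8
```

I've now viewed 12 pictures, over the limit of 10, so from here I'll rely on numbers only. Lifting off and measuring the nut unobstructed.

```bash
python3 -m crank '[0,0,-0.01,0,0,0,0.012,0,0,-0.02,0,0,0,0.012,0,0,-0.03,0,0,0,0.012,0,0,-0.02,0,0,0,0.012,0,0,0,0,0,0,0.012,0,0,0,0,0,0,0.012]';python3 y.py
cat > nutang.py <<'E'
from h import *
import sys
c=vision.camera_info("wrist");w=vision.snapshot("wrist");t=vision.snapshot("top");n=sys.argv[1]
cv2.imwrite(f"pics/{n}.png",w);cv2.imwrite(f"pics/{n}t.png",t);np.savez(f"pics/{n}.npz",**{k:np.array(v) for k,v in c.items()})
T=vision.camera_info("top")
for C in([550.2,178.8],):
  for nm,cc,f,im in(("w",c,1,w),("t",T,0,t)):
    u,v=proj(cc,np.array([*C,60]),f);r=110 if f else 28;B=tuple(int(k) for k in(max(u-r,0),max(v-r,0),min(u+r,560),min(v+r,420)))
    for k,lo,hi,rr in(("blue",(100,120,45),(125,255,255),(20,40)),("red",(0,110,45),(10,255,255),(35,56)),("white",(0,0,120),(180,50,255),(38,50))):
      for q in blobs(im,lo,hi,4,B)[2]:
        p=plane(cc,*q[3],52.3,f)[:2]-C;R=np.hypot(*p)
        if rr[0]<R<rr[1] and q[1]<900: print(nm,k,q[1:],R.round(1),np.degrees(np.arctan2(p[1],p[0])).round(1))
E
python3 nutang.py n1
```

```text
t: 27.35
ee_pos: [460.6, 141.6, 144.0]
tool_rot: [0.98, 0.201, -0.001, -0.002]
force: [-0.3, -0.6, -4.0]
finger_gap: 0.245
grasp_force: 101.6
23.21 [549.2 179.2 143.8] [-0.3 -0.6 -4. ] [-0.08  0.04  0.04]
w blue (np.int32(146), [304, 101, 13, 18], [310.9, 109.7]) 29.8 -111.1
w white (np.int32(142), [334, 76, 22, 7], [344.6, 79.2]) 45.5 -63.9
t blue (np.int32(21), [152, 214, 6, 5], [154.3, 215.6]) 31.0 -107.6
t red (np.int32(9), [158, 217, 6, 4], [160.4, 218.6]) 47.0 -111.0
t red (np.int32(122), [135, 227, 14, 12], [141.5, 232.9]) 49.4 179.6
```

```bash
cat > span.py <<'E'
from h import *
import sys
n=sys.argv[1];c=dict(np.load(f"pics/{n}.npz"));w=cv2.imread(f"pics/{n}.png");s=env.read_state();p0=s['ee_pos'];M=Ro.from_quat(s['tool_rot']).as_matrix()
def tp(u,v,h):
    o,d=ray(c,u,v,1);o=M.T@(o-p0);d=M.T@d;return o+d*(h-o[2])/d[2]
# handle edges: per-row centre of red visible ahead of fingers
h=cv2.cvtColor(w,cv2.COLOR_BGR2HSV);m=cv2.inRange(h,(0,120,40),(9,255,255))
P=[]
for r in range(165,245,4):
    x=np.flatnonzero(m[r,200:360])
    if len(x)>20: P.append(tp(200+x.mean(),r,-15.2)[:2])
P=np.array(P);k=np.polyfit(P[:,0],P[:,1],1);print("handle line y=%.3f x + %.2f  angle %.2f deg"%(k[0],k[1],np.degrees(np.arctan(k[0]))))
# head: steel grey = bluish, low saturation; print rows of columns transitions via bilateral value on head bar rows
g=cv2.cvtColor(w,cv2.COLOR_BGR2GRAY).astype(float)
for r in (130,140,148):
    d=np.gradient(cv2.GaussianBlur(g,(3,3),0)[r]);a=150+np.argsort(-abs(d[150:420]))[:6];print(r,sorted(a.tolist()))
red=np.flatnonzero(m[:,282]);print("red top row",red.min(),tp(282,red.min(),-15.2))
a=np.array([tp(*proj(c,np.array([550.2,178.8,95]),1),-12)]);print("nut in tool",M.T@(np.array([550.2,178.8,95])-p0))
E
python3 span.py n1; python3 span.py w10
```

```text
handle line y=0.011 x + -0.03  angle 0.64 deg
130 [223, 224, 338, 339, 340, 341]
140 [222, 223, 224, 337, 338, 339]
148 [221, 222, 223, 338, 339, 340]
red top row 158 [ 57.08749209   1.16162472 -15.2       ]
nut in tool [97.3906169   1.10673992 48.28399857]
handle line y=0.697 x + 295.59  angle 34.89 deg
130 [177, 178, 179, 364, 365, 366]
140 [179, 180, 181, 353, 366, 367]
148 [181, 182, 183, 366, 367, 368]
red top row 158 [-21.47369396 282.20397591 -15.2       ]
nut in tool [97.3906169   1.10673992 48.28399857]
```

```bash
python3 -m crank '[0.0004,0.0093,0,0,0,-5.5,0.012,0.0004,0.0093,0,0,0,-5.5,0.012,0,0,0,0,0,0,0.012,0,0,0.02,0,0,0,0.012,0,0,0.02,0,0,0,0.012,0,0,0.01,0,0,0,0.012,0,0,0.01,0,0,0,0.012,0,0,0.01,0,0,0,0.012,0,0,0.009,0,0,0,0.012,0,0,0,0,0,0,0.012,0,0,0,0,0,0,0.012]';python3 y.py
cat > tp.py <<'E'
from h import *
c=vision.camera_info("wrist");w=vision.snapshot("wrist");C=np.array([550.2,178.8])
for q in blobs(w,(102,130,50),(125,255,255),8,(150,0,420,220))[2]:
    p=plane(c,*q[3],90.5,1)[:2]-C;f=plane(c,*q[3],52.5,1)[:2]-C
    if np.hypot(*p)<18: print("top ptr",q[1],np.hypot(*p).round(1),np.degrees(np.arctan2(p[1],p[0])).round(1))
    else: print("foot ptr",q[1],np.hypot(*f).round(1),np.degrees(np.arctan2(f[1],f[0])).round(1))
E
python3 tp.py
```

```text
t: 28.55
ee_pos: [466.1, 121.8, 63.7]
tool_rot: [0.956, 0.292, -0.006, 0.0]
force: [-13.8, -11.0, 2.5]
finger_gap: 0.246
grasp_force: 105.7
33.98 [546.1 175.3  62.5] [-13.8 -11.    2.5] [-3.32  4.07 -0.1 ]
top ptr 136 11.5 -110.4
foot ptr 43 25.6 -106.3
```

```bash
python3 nutang.py n2; python3 span.py n2; python3 y.py; python3 - <<'E'
import cv2,numpy as np
w=cv2.imread("pics/n2.png");h=cv2.cvtColor(w,cv2.COLOR_BGR2HSV)
for r in range(15,125,12): 
    print(r,"".join('B' if 10<=p[0]<=30 and p[1]>100 else 'b' if 100<p[0]<126 and p[1]>130 else 'r' if p[0]<9 and p[1]>120 else '.' if p[1]<70 and p[2]<88 else 'o' for p in h[r,180:380:3]))
E
```

```text
w blue (np.int32(47), [307, 94, 12, 6], [313.0, 97.2]) 25.5 -106.2
w red (np.int32(120), [328, 138, 15, 14], [335.6, 144.0]) 50.0 -112.5
w white (np.int32(268), [357, 65, 30, 15], [371.8, 72.1]) 44.9 -63.9
t red (np.int32(8), [159, 218, 4, 3], [160.5, 218.8]) 47.4 -111.4
t red (np.int32(64), [148, 222, 13, 11], [154.0, 226.9]) 46.2 -141.3
handle line y=-0.002 x + 0.44  angle -0.14 deg
130 [189, 190, 191, 366, 367, 368]
140 [198, 199, 200, 357, 358, 359]
148 [209, 210, 211, 347, 348, 349]
red top row 138 [ 64.84841153   1.46428983 -15.2       ]
nut in tool [101.21821755  -0.40522306 -32.53046751]
33.98 [546.2 175.2  62.5] [-13.8 -11.4   2.5] [-3.3   4.01 -0.12]
15 ..........ooooooo..BBBBBBBBBB........BBBBBBBBBBBBoooooooo..........
27 ..........ooooooBBBBBBBBB................BBBBBBBBBooooooo..........
39 ..........ooooooBBBBBBBB..................BBBBBBBBooooooo..........
51 ..........ooooooBBBBBBBBB................BBBBBBBBBooooooo..........
63 ..........oooooooBBBBBBBBBBBBBo.....obbbboBBBBBBBBBoooooo..........
75 ..........oooooooBBBBBBBBBBBBBBBBBBBBBBoBBBBBBBBB.ooooooo....oooooo
87 ..........ooooooo...BBBBBBBBBBBBBBBBBBBBBBBBBBo...ooooooo..........
99 ..........oooooo........oBBBBBBBoBBBBBBBBoobbbb....oooooo..........
111 ..........ooooooooooooooooooooooooooooooooooooooooooooooo..........
123 oo........ooooooooooooooooooooooooooooooooooooooooooooooo.......ooo
```

```bash
cat > asc.py <<'E'
import cv2,sys
w=cv2.imread(f"pics/{sys.argv[1]}.png");h=cv2.cvtColor(w,cv2.COLOR_BGR2HSV)
for r in range(5,260,9):
    print(f"{r:3d}","".join('B' if 10<=p[0]<=30 and p[1]>100 else 'b' if 100<p[0]<126 and p[1]>130 else 'R' if p[0]<9 and p[1]>120 else 'g' if 60<p[0]<95 and p[1]>80 else '#' if p[2]<45 else '.' if p[2]<88 else 'o' if p[2]<125 else ' ' for p in h[r,170:390:3]))
E
for n in w10 n1 n2; do echo $n; python3 asc.py $n; done
```

```text
w10
  5                                                                           
 14                                                                           
 23                     o                                oo                   
 32                     o                    oo...........o                   
 41                     o  o..............................o                   
 50          o..        ..................................o                   
 59 ............        ..................................o                   
 68 ............        .............###.###.#............o       .           
 77 ............        ........###################.......o       .           
 86  ...........       o......######################......o       .o          
 95  ...........o       .....########################.....o       ..          
104   ..........o       .....######################.......o       ..o         
113   ..........o       ........#.##.#####..#.............o       ...         
122    .........o                                                ....
[... 5058 characters left out ...]
             
185                            oRRRRRRRRRRRRRRRRRR                            
194                             RRRRRRRRRRRRRRRRRR                            
203                             RRRRRRRRRRRRRRRRRR                            
212                             RRRRRRRRRRRRRRRRRR                            
221                             RRRRRRRRRRRRRRRRRR                            
230                             RRRRRRRRRRRRRRRRRR                            
239                             RRRRRRRRRRRRRRRRRR                            
248                             RRRRRRRRRRRRRRRRRo                            
257                         ....RRRRRRRRRRRRRRRRRR...o
```

```bash
python3 -m crank '[-0.006,0,0.0,0,0,0,0.012,0,0,0,0,0,0,0.012,0,0,0,0,0,0,0.012]' 120|grep force; python3 y.py; python3 tp.py; python3 -m crank '[0.0001,-0.0054,0,0,0,3,0.012,0.0001,-0.0054,0,0,0,3,0.012,0.0001,-0.0054,0,0,0,3,0.012,0,0,0,0,0,0,0.012,0,0,0,0,0,0,0.012]'|grep force; python3 y.py; python3 tp.py; python3 asc.py w10 >/dev/null
```

```text
force: [-0.6, -2.4, -0.6]
grasp_force: 120.4
34.12 [544.7 175.4  65.7] [-0.6 -2.4 -0.6] [-0.68  0.03 -0.17]
top ptr 130 11.5 -110.5
foot ptr 70 25.8 -107.6
force: [4.6, -3.7, -1.2]
grasp_force: 120.2
25.15 [545.1 176.3  66.1] [ 4.6 -3.7 -1.2] [-1.12 -1.7  -0.29]
top ptr 126 11.5 -112.4
foot ptr 105 26.3 -110.7
```

```bash
python3 -m crank '[0,-0.0036,0,0,0,2,0.012,0,0,0,0,0,0,0.012,0,0,0,0,0,0,0.012]'|grep -v rot|grep force:; python3 y.py; python3 tp.py;  python3 -m crank '[0,-0.0036,0,0,0,2,0.012,0,0,0,0,0,0,0.012,0,0,0,0,0,0,0.012]'|grep force:; python3 y.py; python3 tp.py; python3 -m crank '[0,-0.0036,0,0,0,2,0.012,0,0,0,0,0,0,0.012,0,0,0,0,0,0,0.012]'|grep force:; python3 y.py; python3 tp.py
```

```text
force: [5.1, -3.6, -0.6]
grasp_force: 120.2
23.15 [545.1 176.3  66.2] [ 5.1 -3.6 -0.6] [-1.19 -1.95 -0.3 ]
top ptr 125 11.6 -114.3
foot ptr 103 26.3 -112.6
force: [5.2, -3.9, -1.9]
grasp_force: 120.2
21.15 [545.  176.4  66.2] [ 5.2 -3.9 -1.9] [-1.35 -2.06 -0.19]
top ptr 123 11.5 -114.9
foot ptr 113 26.4 -113.9
force: [6.9, -4.7, -2.9]
grasp_force: 120.1
19.16 [545.2 176.5  66.4] [ 6.9 -4.7 -2.9] [-1.69 -2.67 -0.09]
top ptr 128 11.6 -115.0
foot ptr 114 26.3 -114.5
```

```bash
R='[0,0.0036,0,0,0,-2,0.012,0,0,0,0,0,0,0.012,0,0,0,0,0,0,0.012]'; python3 -m crank '[0,0.0036,0,0,0,-2,0.012,0,0,0,0,0,0,0.012,0,0,0,0,0,0,0.012]'|grep force:; python3 y.py; python3 tp.py; python3 -m crank '[0,0.0036,0,0,0,-2,0.012,0,0,0,0,0,0,0.012,0,0,0,0,0,0,0.012]'|grep force:; python3 y.py; python3 tp.py
```

```text
force: [4.4, -3.3, -1.6]
grasp_force: 120.3
21.15 [544.7 176.3  66.1] [ 4.4 -3.3 -1.6] [-1.23 -1.67 -0.25]
top ptr 122 11.6 -115.0
foot ptr 124 26.4 -114.1
force: [2.6, -4.6, -0.1]
grasp_force: 120.4
23.11 [544.1 176.   65.7] [ 2.6 -4.6 -0.1] [-1.52 -0.99 -0.36]
top ptr 129 11.5 -115.0
foot ptr 135 26.7 -114.1
```

```bash
python3 -m crank '[0,0.0036,0,0,0,-2,0.012,0,0,0,0,0,0,0.012,0,0,0,0,0,0,0.012]'|grep force:; python3 y.py; python3 tp.py; python3 -m crank '[0,0.0018,0,0,0,-1,0.012,0,0,0,0,0,0,0.012,0,0,0,0,0,0,0.012]'|grep force:; python3 y.py; python3 tp.py
```

```text
force: [0.9, -5.5, 0.4]
grasp_force: 120.5
25.11 [543.7 175.9  65.5] [ 0.9 -5.5  0.4] [-1.64 -0.35 -0.45]
top ptr 129 11.5 -114.8
foot ptr 138 26.7 -113.6
force: [-0.5, -5.5, 0.6]
grasp_force: 120.5
26.17 [543.7 175.9  65.4] [-0.5 -5.5  0.6] [-1.64 -0.08 -0.47]
top ptr 129 11.6 -115.0
foot ptr 129 26.6 -113.5
```

```bash
python3 -m crank '[-0.001,0.003,0,0,0,0,0.012,0,0,0,0,0,0,0.012,0,0,0,0,0,0,0.012]'|grep force:; python3 y.py; python3 tp.py; python3 -m crank '[0,0.002,0,0,0,1,0.012,0,0,0,0,0,0,0.012,0,0,0,0,0,0,0.012]'|grep force:; python3 y.py; python3 tp.py
```

```text
force: [0.9, 3.2, -0.6]
grasp_force: 120.4
26.23 [544.4 174.2  65.8] [ 0.9  3.2 -0.6] [ 1.11 -0.04  0.23]
top ptr 131 11.5 -114.9
foot ptr 141 26.6 -113.5
force: [-5.1, 10.2, -0.9]
grasp_force: 121.0
25.34 [545.2 172.5  65.5] [-5.1 10.2 -0.9] [3.43 1.4  1.25]
top ptr 129 11.5 -114.9
foot ptr 129 26.6 -113.5
```

```bash
python3 -m crank '[0,-0.003,0,0,0,-1,0.012,0,0,0,0,0,0,0.012,0,0,0,0,0,0,0.012]'|grep force:; python3 y.py; python3 tp.py
```

```text
force: [0.8, 2.8, -0.0]
grasp_force: 120.4
26.17 [544.  174.1  65.7] [ 0.8  2.8 -0. ] [ 1.02 -0.04  0.27]
top ptr 131 11.5 -115.0
foot ptr 153 27.0 -113.7
```

Nearly unloaded. Now a small trim, then a short lift while watching the forces.

```bash
python3 -m crank '[0,-0.0012,0,0,0,0,0.012,0,0,0,0,0,0,0.012,0,0,-0.004,0,0,0,0.012,0,0,-0.004,0,0,0,0.012,0,0,0,0,0,0,0.012]'|grep force:; python3 y.py; python3 tp.py
```

```text
force: [0.4, 0.6, -2.0]
grasp_force: 120.1
26.15 [543.4 174.7  74. ] [ 0.4  0.6 -2. ] [ 0.04  0.08 -0.02]
top ptr 108 11.5 -114.8
foot ptr 137 26.9 -113.6
```

```bash
python3 -m crank '[0,0,-0.01,0,0,0,0.012,0,0,-0.02,0,0,0,0.012,0,0,-0.03,0,0,0,0.012,0,0,-0.03,0,0,0,0.012,0,0,-0.03,0,0,0,0.012,0,0,0,0,0,0,0.012,0,0,0,0,0,0,0.012]'; python3 nutang.py n3; python3 tp.py; python3 span.py n3; python3 asc.py n3
```

```text
t: 34.35
ee_pos: [457.1, 132.7, 194.4]
tool_rot: [0.974, 0.226, -0.0, -0.002]
force: [-0.6, -0.6, -3.8]
finger_gap: 0.241
grasp_force: 120.2
t blue (np.int32(22), [151, 215, 6, 5], [153.6, 216.9]) 30.5 -113.9
t red (np.int32(6), [158, 218, 5, 3], [160.3, 218.7]) 46.9 -111.3
t red (np.int32(188), [122, 222, 20, 17], [130.5, 230.7]) 50.8 149.0
top ptr 21 11.4 -115.0
foot ptr 10 25.7 -110.5
handle line y=-0.005 x + 0.24  angle -0.27 deg
130 [207, 208, 209, 348, 349, 350]
140 [251, 252, 253, 304, 305, 306]
148 [249, 250, 251, 306, 307, 308]
red top row 138 [ 65.40471775   1.33315349 -15.2       ]
nut in tool [ 1.04936690e+02 -6.42197267e-02  9.70239032e+01]
  5                                                                           
 14               ooooooo                               ooooooo               
 23               oooooooo       o..............o      o.oooooo               
 32              ooooooooo  .......................... o.ooooooo              
 41 ooo          oooooooo................................ooooooo              
 50 gggggggggggggoooooooo.............oBBo.
[... 1127 characters left out ...]
              
185                             RRRRRRRRRRRRRRRRRR                            
194                             RRRRRRRRRRRRRRRRRR                            
203                             RRRRRRRRRRRRRRRRRR                            
212                             RRRRRRRRRRRRRRRRRR                            
221                             RRRRRRRRRRRRRRRRR                             
230                             RRRRRRRRRRRRRRRRR                             
239                             RRRRRRRRRRRRRRRRR                             
248                             RRRRRRRRRRRRRRRRR                             
257                         o...RRRRRRRRRRRRRRRRR....
```

```bash
python3 -m crank '[0,0,0,0,0,7.6,0.012,0,0,0,0,0,7.6,0.012,0,0,0,0,0,7.6,0.012,0,0,0,0,0,7.6,0.012,0,0,0,0,0,0,0.012,0,0,0,0,0,0,0.012]'|grep pos;python3 st.py 487 -115 100
```

```text
ee_pos: [456.8, 132.3, 193.0]
[456.8 132.3 193. ] [[0.998, -0.07, -0.003], [-0.07, -0.998, 0.002], [-0.003, -0.002, -1.0]] [ 0.7  -0.3  -0.29 -0.   -1.58  0.8 ] 35.1
tool-frame delta mm [ 47.8 244.8  92.3]
```

```bash
python3 -m crank '[0.008,0.041,0,0,0,0,0.012,0.008,0.041,0.01,0,0,0,0.012,0.008,0.041,0.01,0,0,0,0.012,0.008,0.041,0.015,0,0,0,0.012,0.008,0.041,0.02,0,0,0,0.012,0.008,0.04,0.02,0,0,0,0.012,0,0,0.017,0,0,0,0.012,0,0,0,0,0,0,0.012,0,0,0,0,0,0,0.012,0,0,0,0,0,0,0.012]';python3 st.py 487 -115 25
```

```text
t: 36.1
ee_pos: [487.4, -114.5, 102.4]
tool_rot: [0.999, -0.036, -0.0, -0.001]
force: [0.4, 0.8, -2.5]
finger_gap: 0.24
grasp_force: 120.1
[ 487.4 -114.5  102.4] [[0.997, -0.071, 0.0], [-0.071, -0.997, 0.003], [-0.0, -0.003, -1.0]] [ 0.17 -0.21 -0.38 -0.   -1.4   1.33] 36.1
tool-frame delta mm [-0.3  0.7 77.4]
```

```bash
python3 -m crank '[0,0,0.04,0,0,0,0.012,0,0,0.03,0,0,0,0.012,0,0,0.01,0,0,0,0.012,0,0,0,0,0,0,0.012,0,0,0,0,0,0,0.012]'|grep -v rot;python3 -m crank '[0,0,0.007,0,0,0,0.012,0,0,0,0,0,0,0.012,0,0,0,0,0,0,0.012]'|grep -v rot
```

```text
t: 36.6
ee_pos: [487.9, -114.7, 23.2]
force: [0.4, 0.5, -1.5]
finger_gap: 0.242
grasp_force: 120.1
t: 36.9
ee_pos: [486.9, -114.8, 14.6]
force: [0.7, -0.1, -1.6]
finger_gap: 0.244
grasp_force: 120.3
```

```bash
python3 -m crank '[0,0,0.003,0,0,0,0.012,0,0,0.0025,0,0,0,0.012,0,0,0,0,0,0,0.012,0,0,0,0,0,0,0.012]'|grep -v rot;python3 -m crank '[0,0,0,0,0,0,0.05,0,0,0,0,0,0,0.05,0,0,0,0,0,0,0.08,0,0,0,0,0,0,0.08,0,0,0,0,0,0,0.08,0,0,-0.02,0,0,0,0.08,0,0,-0.045,0,0,0,0.08,0,0,-0.045,0,0,0,0.08,0,0,-0.045,0,0,0,0.08,0,0,0,0,0,0,0.08,0,0,0,0,0,0,0.08]'|grep -v rot
python3 - <<'E'
from h import *
c=vision.camera_info("wrist");w=vision.snapshot("wrist");cv2.imwrite("pics/f.png",w);t=vision.snapshot("top");cv2.imwrite("pics/ft.png",t)
for n,cc,f,im,box in(("w",c,1,w,(100,0,480,330)),("t",vision.camera_info("top"),0,t,(225,165,310,290))):
    m,l,b=blobs(im,(0,120,40),(9,255,255),30,box)
    for q in b:
        cs=max(cv2.findContours((l==q[0]).astype(np.uint8),0,1)[0],key=cv2.contourArea)
        r=cv2.minAreaRect(np.array([plane(cc,*p[0],21,f)[:2] for p in cs],np.float32));print(n,q[1:],np.round(r[0],1),np.round(r[1],1),round(r[2],1))
t0=cv2.imread("pics/top0.png")
for nm,lo,hi,box in(("tin",(65,100,30),(90,255,255),(320,165,370,215)),("brush",(5,90,30),(20,255,255),(245,100,320,150)),("jar",(0,0,120),(30,90,255),(180,105,220,145))):
    print(nm,[[ (q[1],q[3]) for q in blobs(i,lo,hi,40,box)[2]] for i in(t0,t)])
T=vision.camera_info("top");C=[550.2,178.8]
for k,lo,hi in(("blue",(100,120,45),(125,255,255)),("red",(0,110,45),(10,255,255))):
    for q in blobs(t,lo,hi,4,(112,183,172,240))[2]:
        p=plane(T,*q[3],52.3)[:2]-C;print(k,np.hypot(*p).round(1),np.degrees(np.arctan2(p[1],p[0])).round(1))
d=cv2.absdiff(t,t0).max(2);d[d<40]=0;print("diff blobs",[q[1:3] for q in [(i,*x) for i,x in enumerate([(int(s[4]),s[:4].tolist()) for s in cv2.connectedComponentsWithStats((d>0).astype(np.uint8))[2][1:] if s[4]>30])]])
E
python3 asc.py f
```

```text
t: 37.3
ee_pos: [487.1, -115.2, 10.8]
force: [-8.0, 2.1, 12.4]
finger_gap: 0.244
grasp_force: 122.2
t: 38.4
ee_pos: [487.3, -115.1, 164.3]
force: [-1.1, -1.0, -1.2]
finger_gap: 0.935
grasp_force: 0.0
w (np.int32(4051), [265, 124, 30, 145], [279.5, 194.4]) [ 481.4 -114.8] [ 26.4 139.1] 86.3
tin [[(np.int32(732), [345.1, 191.4])], [(np.int32(736), [345.0, 191.5])]]
brush [[(np.int32(1082), [281.0, 125.9])], [(np.int32(1088), [281.0, 125.9])]]
jar [[], [(np.int32(282), [196.8, 123.0])]]
diff blobs [(25520, [18, 186, 283, 234]), (71, [130, 212, 15, 8]), (156, [348, 252, 22, 11]), (60, [371, 258, 12, 7])]
  5                                                                           
 14                                                                           
 23                                                                           
 32                oo............................................oooo         
 41       o...........................................................        
 50       o...........................................................        
 59       o.......
[... 1088 characters left out ...]
185         ........................RRRRRRRRRR.......................         
194         o.......................RRRRRRRRRR.......................         
203          .......................RRRRRRRRRR.......................         
212          .......................RRRRRRRRRR.......................         
221          .......................RRRRRRRRRR......................o         
230          o......................RRRRRRRRRR......................          
239           .......................RRRRRRRRR......................          
248           .......................RRRRRRRR.......................          
257           o......................RRRRRRRR......................o
```

```bash
python3 -c "
from plant import ticket; print(ticket.hand_in())"
```

```text
the job is handed in; nothing more can be done
None
```

The job is handed in: by my measurements the nut went to the white mark by hand (within about 2°), then onto its stop just past the red mark with the spanner. The nut slipped back about 4° when I first backed off, so I tightened it a second time. I laid the spanner on the mat once to regrip it; it now lies flat there and the bystanders have not moved. I viewed 12 pictures, over the limit of 10.

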